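# Shut and lock the trial-lens case

### The job

First slide the lens case's door fully shut. Then take the key from its stand, set it in the lock on the case's sloping face, press gently and rotate it until its blade drops fully home, and turn it counter-clockwise (looking at the face) until the latch arm points across the door as far as it goes. Leave the key fully home in the lock, let go and back off, and do not disturb the pupillometer, spray bottle, lens dish or paddle.

Things in the scene. Friction and masses are not known exactly. Their poses are not given: they have to be found in the camera images.
- case: tan aluminium lens case (fixed), 200 mm deep (x), 300 wide (y), 150 high at its back, which is turned to the robot; origin at the centre of its underside. Its face slopes 30 degrees down and away from the robot to a 50 mm high front edge; on it are the sliding door and, on the robot's left, the lock.
- lock_face (a point): Centre of the lock, on the flat face of the brass plug, level with the sloping face. Axes: z out of the face (30 deg from vertical, leaning away from the robot), x up the slope, y along it to the robot's right, towards the door. The plug has one blade slot 26 x 10 mm, 20 deep, centred here. Its long direction starts anywhere within 0.35 rad either side of x: not told, but seen or felt with the key.
- collar_rim (a point): on the lock axis, 7 mm above lock_face: rim of the steel collar round the plug, bore 29 mm, outside 35 mm; axes as lock_face. To find the slot, press the key on the plug at about 6 N and turn it; it drops 18 mm when aligned within about 0.18 rad (that is also its play in the slot). The plug is dragged along if pressed much harder; if nothing drops, shift a mm or two and sweep again.
- latch (a joint): arm at the lock, 10 mm wide, 3 thick, reaching 37 mm from the axis, 5 to 8 mm above the face; rad. 0 = start (points up and towards the door), grows counter-clockwise about lock z, 0.75 = end stop, arm along y over the shut door's edge. The plug turns (0.10 N m) within +-0.35 rad of the latch, then carries it (0.16 N m): slot angle from x = latch + 0.35 when driving, 1.10 at the end.
- latch_tip (a point): outer end of the latch arm, 36 mm from the lock axis and 7 mm above the sloping face
- lens_door (a joint): sliding door, an aluminium plate 110 x 143 mm, 4 mm above the sloping face; m. 0 = shut (end stop), positive = open, sliding along the lock's y to the robot's right, up to 0.105. About 1 N of friction; it stays where it is left.
- door_knob (a point): grip point of the door's black bar knob: 12 mm thick along the sliding direction y, 26 mm along x, top 34 mm above the sloping face, foot on the door's plate; the point is on its centre line, 12 mm below its top. Axes as for lock_face.
- key: 64 mm key, 50 g, upright in its stand. Origin: centre of its flange's underside; z from blade to bow. Blade 22 (x) x 6 (y), z -18 to 0; flange 21 across, z 0 to 4; shank 12 across to z 12; black bow 26 (x) x 12 (y), z 12 to 46. A half turn about z gives the same key. Fully home: flange on the plug face, origin at lock_face, z along its z; let go, it may lean up to about 0.2 rad.
- stand: grey block 62 x 62 x 30 mm (fixed), origin at the centre of its underside. The key's blade stands in a slot in its middle, 22 mm deep, 1.5 mm free all round, flange resting on the block's top; stand x is the key's x.
- pupillometer: silver instrument lying on the trolley, 125 (x) x 150 (y) x 48 mm; origin at the centre of its underside, two black eyepieces on its -x side; leave alone
- spray: clear bottle, 42 mm across, about 115 to 140 mm tall, upright; origin at the centre of its underside; leave alone
- lens_dish: white dish 85 x 85 x 16 mm holding three chrome-ringed lenses; origin at the centre of its underside; leave alone
- paddle: green plastic hand paddle lying flat, 72 mm disc at +y, whole length 216 mm along y, up to 12 mm thick; origin near its middle on the underside; leave alone
There are look-alikes about, which are no part of the job. Of the things that look like the key, the smaller one is meant.

How it is judged:
By the outcome, as a careful person would: the job done as asked, in the order asked, and still so for the second after the job is handed in, with the robot touching nothing.
It also fails if it takes over 67 s, if anything falls off the work surface, if the arm or the gripper's body presses on something with over 40 N, if the wrist force passes 120 N, or if a joint passes its speed limit or range.

### The arm

A 6-joint arm with a two-finger parallel gripper is mounted at the origin on the work surface. World frame = base frame: x ahead of the robot, y to its left, z up, the work surface at z = 0. Lengths are in m, angles in rad, forces in N, time in s.
With the tool pointing down it reaches from about 0.35 to 1 m from the base axis. Payload 7.1 kg.
Tool frame: the origin (TCP) lies at the very end of the fingers, on their centre line; the grasp point (between the pads) lies 19 mm behind it (manip.grip_depth is the distance from the TCP to the grasp point, in m); z points along the fingers, y is the direction in which the jaws open and shut (so a half turn about z gives the same grasp; the last joint's range is limited). The gripper opens to 85 mm and grips with 20 to 120 N. Pads are 22 mm wide; open, the fingers measure 114 mm over their backs; the gripper's body (76 mm by 85 mm) begins 54 mm behind the grasp point. The pads swing forward as they close: fully open they stand 13 mm farther back than shut.
Start: joints at [-1.198, 0.423, 1.63, -0, 1.089, -0.019], TCP at [0.239, -0.578, 0.231] pointing down, gripper open.
Joint ranges: [-3, 3], [-0.9, 2.11], [0.09, 2.58], [-1.31, 4.45], [0.11, 2.69], [-2.54, 2.54]. Speed limits (rad/s): [2.39, 2.39, 3.01, 3.14, 3.14, 3.14].

### API

Orientations are given as a 3x3 rotation matrix whose columns are the frame's x, y, z axes.
In Python, from plant import manip gives the robot as it stands. The module is installed in compiled form; this text tells all that it offers.
- The arm moves only by the tool carry_out, never from a script. Its argument "commands" is a list of rows, each an object of numbers: "dx", "dy", "dz": the shift along the tool's x, y, z normalised to -1 to 1, where 1 is 25 cm; "yaw": the turn about the tool's z normalised to -1 to 1, where 1 is 60 degrees. A call has 1 to 10 rows; each row is the pose to reach, as a shift and turn from the pose commanded when the call began, along the tool's axes at that moment; what a row does not reach only later rows make up. A row lasts 1/12 s, in which the tool goes at most 41.7 mm and 7.16 degrees, less where a joint would pass 70% of its speed; a pose out of reach is approached as far as the arm can. A call with a number of a shift or a turn outside -1 to 1 is refused whole. A call with a gripper value outside its range is refused whole. "grip" is the gripper command: -1 is shut, 1 is fully open, values between are in proportion, set as the call begins (left out, the last holds). The fingers move at their own pace and stop on an object; "newtons" is the grip in N (left out, the last holds). Time passes only in rows, so rows that repeat a pose let the fingers close. It gives the time, the measured TCP pose, the force and the opening at its end, in the units of the state.
- manip.get_obs(): the state, without advancing time (a new reading comes with each control period).
- manip.read_camera(name): name is "scene" or "top" or "wrist"; returns a dict with "img" (480x640x3 uint8, blue, green, red), "fx", "fy", "cx", "cy" (pixels), "pose" (4x4, takes a point from camera to world coordinates); the wrist camera has in their place "mount" (4x4, takes a point from camera to tool coordinates, whose origin is the TCP and whose axes are the flange's). Camera axes: x right, y up, looking along -z (the intrinsics and any distortion apply to the point x, -y, -z); pixel columns grow to the right and rows downward; lengths in m; the calibration is good to about 2 mm. A picture is of the moment at which its call begins: read the wrist's pose just before it. There is no depth.
- manip.hand_in(): hands the job in, once; it reports no verdict.
Trained networks look in the newest picture that a camera, given by its name, has taken for a name from the list of things; names that differ only in an ending like _2 or _b are one class to them, and where a whole thing is asked for, a point or a joint stands for the part that bears it (a point fixed in the world has none). Each returns a list of dicts, best first, with "p" (0 to 1); they miss things now and then, are a little off and sometimes report something else, mostly with a low value. They report only what shows in the picture. A call takes as long as a camera call. They do not tell look-alikes from the thing itself.
- manip.regions_of(camera, query): "pixels" (480x640 bool, what is visible of it) and "at" ([row, column] in pixels, amid what is visible of it).
- manip.landmark_of(camera, query): "at" ([row, column] in pixels: a listed point, or the origin of a listed thing).
The state is a dict: "clock": time; "joint_pos": joint angles; "joint_velocities": joint speeds; "tau": joint torques, N m; "tcp_pos": TCP position; "ee_rot": TCP orientation; "wrist_force": force on the tool from outside, world axes, zero at the start; "moment": the same for the moment, N m; "finger_gap": finger opening in m.
Only numpy, scipy, OpenCV 4.12 (cv2) and the standard library are available. Lean on these libraries where they do the work, as an engineer would, in place of code of your own. Each camera call takes 0.05 s, during which the arm holds its last target.

## Working session

There is one attempt and no reset: what is moved stays moved. The work goes in short steps, Python scripts to look and compute and a tool call to move; the robot and the scene stay as the last step left them, time stands still between calls to the robot, and variables do not carry over. Pictures are saved under pics/ and viewed, and the job is handed in when it is done.

Besides the shell and the picture viewer there is one more tool, called after "Call:" as a command line: name --argument value ..., lists and objects as JSON in quotes. carry_out: Moves the arm, as the interface text tells. Scaled input: -1 to 1 covers 25 cm each way for a shift and 60 degrees each way for a turn. Its arguments: {"type":"object","properties":{"commands":{"type":"array"},"grip":{"type":"number"},"newtons":{"type":"number"}},"required":["commands"]}

```bash
mkdir -p pics; ls; cat > h.py <<'E'
import numpy as np, cv2
from plant import manip
def shot(n,f):
    r=manip.read_camera(n); cv2.imwrite('pics/'+f,r['img']); return r
E
python3 - <<'E'
from h import *
print(manip.get_obs())
for n in ['scene','top','wrist']:
    r=shot(n,n+'0.png'); print(n,{k:(np.round(v,4).tolist() if k!='img' else 0) for k,v in r.items()})
E
```

```text
pics
{'clock': 0.0, 'joint_pos': array([-1.19801199e+00,  4.23891380e-01,  1.63072072e+00,  2.51759507e-05,
        1.08859108e+00, -1.89919933e-02]), 'joint_velocities': array([-0.00150255, -0.00065375, -0.00174865,  0.00117889,  0.00028431,
       -0.00104074]), 'tau': array([-2.30290258e-03, -5.57387996e+01, -2.81748462e+01, -2.55460573e-04,
        7.19340562e-03, -8.18300180e-06]), 'tcp_pos': array([ 0.23847268, -0.57710373,  0.23050207]), 'ee_rot': array([[ 9.24236739e-01,  3.81819500e-01, -5.65794276e-04],
       [ 3.81819916e-01, -9.24235510e-01,  1.50802857e-03],
       [ 5.28675558e-05, -1.60980693e-03, -9.99998703e-01]]), 'wrist_force': array([-0.84528641,  0.08995004,  0.46975444]), 'moment': array([ 0.03943695, -0.02923654,  0.01671206]), 'finger_gap': 0.08551601219687727}
scene {'img': 0, 'fx': 474.3965, 'fy': 474.3965, 'cx': 322.0089, 'cy': 240.1439, 'pose': [[0.3511, -0.7383, 0.5759, 1.1288], [0.9363, 0.2776, -0.2149, -0.1964], [-0.0012, 0.6147, 0.7888, 0.8852], [0.0, 0.0, 0.0, 1.0]]}
top {'img': 0, 'fx': 463.4371, 'fy': 463.4371, 'cx': 316.8339, 'cy': 242.403, 'pose': [[0.0125, 0.9845, -0.1751, 0.3713], [-0.9998, 0.0094, -0.0188, 0.0018], [-0.0169, 0.1753, 0.9844, 0.9172], [0.0, 0.0, 0.0, 1.0]]}
wrist {'img': 0, 'fx': 392.6049, 'fy': 392.6049, 'cx': 319.6759, 'cy': 244.693, 'mount': [[-0.0001, 0.9631, 0.269, 0.0683], [1.0, 0.0001, -0.0001, -0.0013], [-0.0001, 0.269, -0.9631, -0.142], [0.0, 0.0, 0.0, 1.0]]}
```

View pics/scene0.png

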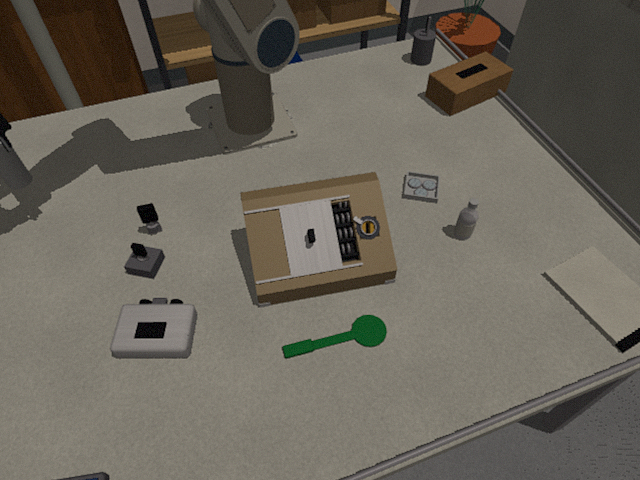

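View pics/top0.png

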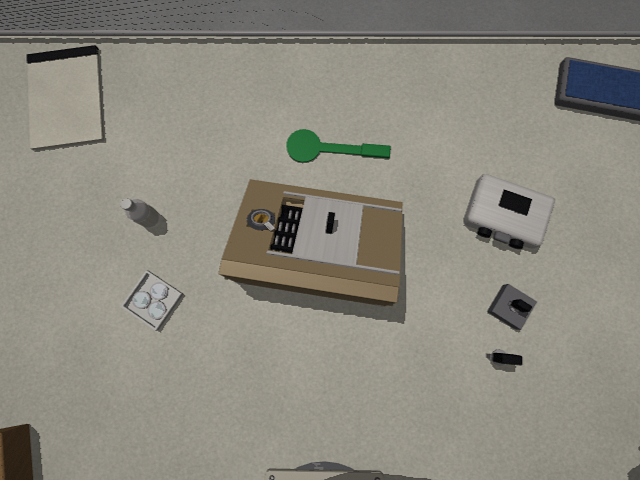

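View pics/wrist0.png

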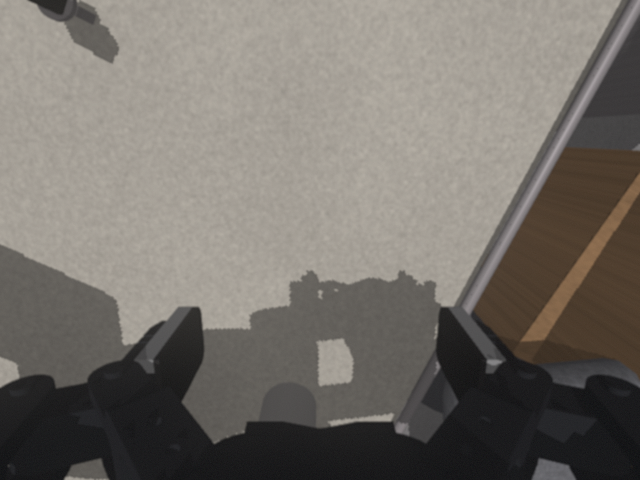

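```bash
cat >> h.py <<'E'
def ray(r,at):
    K=np.array([[r['fx'],0,r['cx']],[0,r['fy'],r['cy']],[0,0,1]])
    u,v=at[1],at[0]
    d=np.array([(u-r['cx'])/r['fx'],-(v-r['cy'])/r['fy'],-1.])
    P=r['pose']; return P[:3,3],P[:3,:3]@d
def tri(rs,ats):
    A=np.zeros((3,3));b=np.zeros(3);L=[]
    for r,a in zip(rs,ats):
        o,d=ray(r,a);d=d/np.linalg.norm(d);M=np.eye(3)-np.outer(d,d);A+=M;b+=M@o;L.append((o,d))
    p=np.linalg.solve(A,b); return p,[np.linalg.norm(np.cross(p-o,d)) for o,d in L]
def atz(r,at,z):
    o,d=ray(r,at); return o+d*(z-o[2])/d[2]
def proj(r,p):
    q=np.linalg.inv(r['pose'])@np.append(p,1); return np.array([r['cy']-r['fy']*q[1]/-q[2], r['cx']+r['fx']*q[0]/-q[2]])
def wr():
    o=manip.get_obs(); r=manip.read_camera('wrist'); T=np.eye(4);T[:3,:3]=o['ee_rot'];T[:3,3]=o['tcp_pos'];r['pose']=T@r['mount'];return r
E
python3 - <<'E'
from h import *
rs={n:manip.read_camera(n) for n in ['scene','top']}
for q in ['case','lock_face','collar_rim','latch_tip','door_knob','key','stand','lens_door','pupillometer']:
    L={n:manip.landmark_of(n,q)[:3] for n in rs}
    for n in L: print(q,n,[(np.round(x['at'],1).tolist(),round(x['p'],2)) for x in L[n]])
    a,b=L['scene'],L['top']
    for x in a:
        for y in b:
            p,e=tri([rs['scene'],rs['top']],[x['at'],y['at']])
            if max(e)<.01: print('   ',p.round(4),np.round(e,4))
def crop(n,c,r0,k,f):
    im=rs[n]['img'][c[0]-r0:c[0]+r0,c[1]-r0:c[1]+r0];return cv2.resize(im,None,fx=k,fy=k,interpolation=cv2.INTER_CUBIC)
a=crop('top',(330,510),50,4,0);b=crop('scene',(240,145),50,4,0)
cv2.imwrite('pics/c1.png',np.hstack([a,b]))
a=crop('top',(240,310),95,4,0)[:, :];cv2.imwrite('pics/c2.png',cv2.resize(rs['top']['img'][170:310,215:415],None,fx=4,fy=4,interpolation=cv2.INTER_CUBIC))
cv2.imwrite('pics/c3.png',cv2.resize(rs['scene']['img'][165:310,230:410],None,fx=4,fy=4,interpolation=cv2.INTER_CUBIC))
E
```

```text
case scene [([257.0, 318.6], 0.76)]
case top [([245.3, 318.7], 0.61)]
    [0.5284 0.0173 0.0043] [0.002 0.002]
lock_face scene [([223.8, 368.9], 0.77)]
lock_face top [([219.6, 260.5], 0.66), ([220.8, 331.2], 0.44)]
    [0.5562 0.1211 0.1098] [0.0027 0.0027]
collar_rim scene [([225.8, 369.0], 0.78), ([333.9, 155.7], 0.44)]
collar_rim top [([213.9, 259.3], 0.53)]
    [0.5648 0.1202 0.114 ] [0.0001 0.0001]
latch_tip scene [([216.3, 353.1], 0.53)]
latch_tip top [([226.4, 269.8], 0.51)]
    [0.5388 0.0968 0.1267] [0.0026 0.0026]
door_knob scene [([232.0, 458.1], 0.72), ([236.0, 309.2], 0.64)]
door_knob top [([218.8, 327.8], 0.92)]
    [ 0.5538 -0.0056  0.123 ] [0.0039 0.0039]
key scene [([222.6, 370.3], 0.75), ([226.0, 152.3], 0.64), ([253.4, 145.0], 0.5)]
key top [([356.1, 497.6], 0.73), ([308.9, 511.6], 0.57)]
    [ 0.318  -0.3216  0.0222] [0. 0.]
    [ 0.403  -0.3119  0.115 ] [0.0039 0.0039]
    [ 0.3111 -0.362  -0.0773] [0.0044 0.0044]
    [ 0.4053 -0.3467  0.0362] [0.0005 0.0005]
stand scene [([266.5, 149.6], 0.81), ([233.1, 310.1], 0.54)]
stand top [([307.7, 505.7], 0.83)]
    [ 0.4095 -0.3509 -0.0068] [0.0019 0.0019]Traceback (most recent call last):
  File "<stdin>", line 4, in <module>
ValueError: it knows: case, collar_rim, door_knob, key, latch_tip, lens_dish, lock_face, paddle, pupillometer, spray, stand
```

```bash
python3 - <<'E'
from h import *
t=cv2.imread('pics/top0.png');s=cv2.imread('pics/scene0.png')
f=lambda im,a,b,c,d,k:cv2.resize(im[a:b,c:d],None,fx=k,fy=k,interpolation=cv2.INTER_CUBIC)
cv2.imwrite('pics/c1.png',np.hstack([f(t,280,380,460,560,4),f(s,190,290,95,195,4)]))
cv2.imwrite('pics/c2.png',f(t,170,310,215,415,4)); cv2.imwrite('pics/c3.png',f(s,165,310,230,410,4))
E
```

```text
(no output)
```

View pics/c1.png

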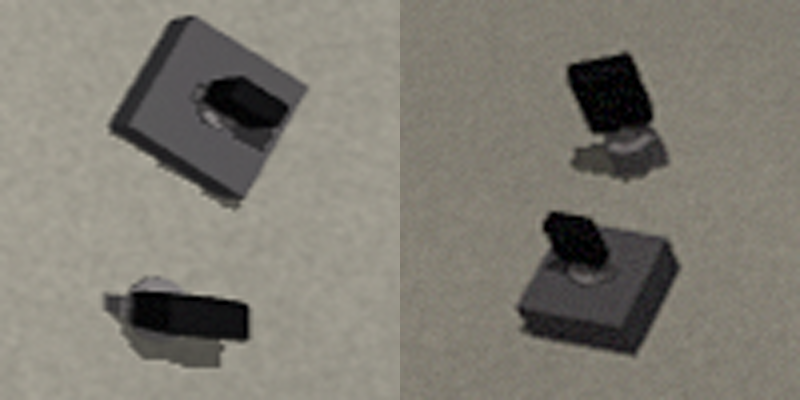

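View pics/c2.png

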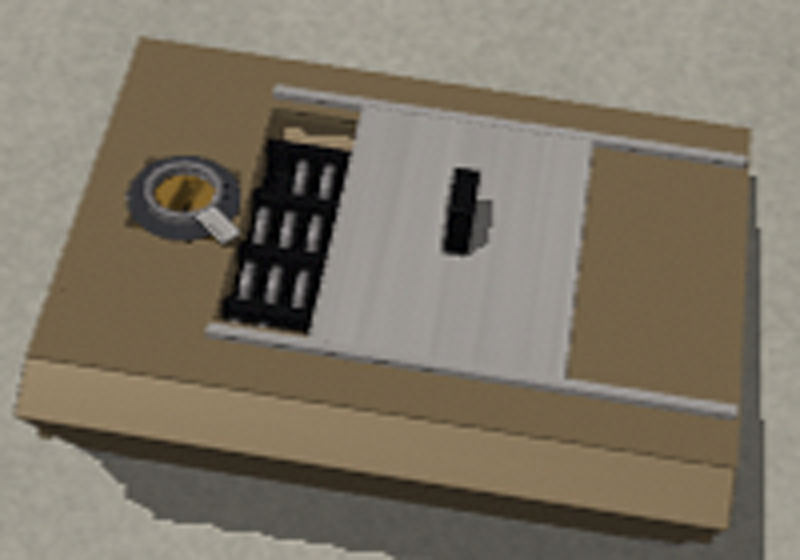

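View pics/c3.png

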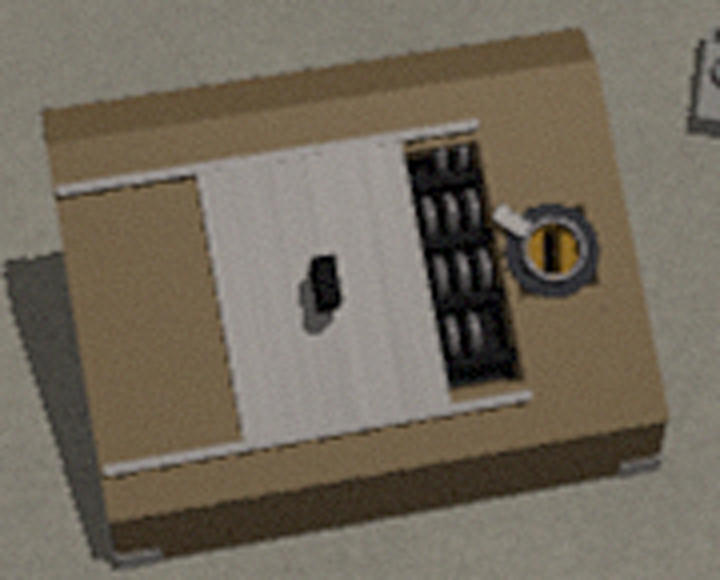

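```bash
cat >> h.py <<'E'
s30,c30=.5,3**.5/2
E
python3 - <<'E'
from h import *
from scipy.optimize import least_squares
rs={n:manip.read_camera(n) for n in ['scene','top']}
M=[('top',219.5,273.7,-100,150,150),('top',395.5,301.2,-100,-150,150),('top',223.7,260,-73.2,150,150),('top',398.7,286.7,-73.2,-150,150),('top',250,179.5,100,150,50),('top',402.5,202.5,100,-150,50),
('scene',375.7,172,-100,150,150),('scene',240.7,192,-100,-150,150),('scene',380,180.5,-73.2,150,150),('scene',242.5,203,-73.2,-150,150),('scene',397,268.7,100,150,50),('scene',258,295,100,-150,50)]
def R(a):return np.array([[np.cos(a),-np.sin(a),0],[np.sin(a),np.cos(a),0],[0,0,1]])
def f(v):
    e=[]
    for n,u,w,x,y,z in M:
        p=R(v[2])@(np.array([x,y,z])/1e3)+[v[0],v[1],v[3]]
        e+=list(proj(rs[n],p)-[w,u])
    return np.array(e)
r=least_squares(f,[.53,.017,-.08,0],loss='soft_l1');print(r.x,f(r.x).reshape(-1,2).round(1).tolist())
Rc=R(r.x[2]);o=np.array([r.x[0],r.x[1],r.x[3]])
X=Rc@[-c30,0,s30];Y=Rc@[0,-1,0];Z=Rc@[s30,0,c30]
n0=Rc@[-.0732,0,.15]+o   # on face
def face(cam,at,h):
    oo,d=ray(rs[cam],at); t=((n0+h*Z-oo)@Z)/(d@Z); p=oo+d*t-n0; return np.round([p@X,p@Y],4),(p+n0).round(4)
g=lambda u,v:(170+v/4,215+u/4); hh=lambda u,v:(165+v/4,230+u/4)
print('lock top net',face('top',(219.6,260.5),0),'collar',face('top',(213.9,259.3),.007), 'latch',face('top',(226.4,269.8),.007))
print('lock scene',face('scene',(223.8,368.9),0),face('scene',(225.8,369),.007),face('scene',(216.3,353.1),.007))
print('knob',face('top',(218.8,327.8),.022),face('scene',(236,309.2),.022))
print('slot ends top',face('top',g(192,178),0),face('top',g(178,212),0))
print('slot ends scene',face('scene',hh(554,228),0),face('scene',hh(548,272),0))
print('collar ctr eye',face('top',g(182,185),.007),face('scene',hh(553,248),.007))
print('door left edge top',face('top',g(358,105),.006),face('top',g(310,333),.006),'scene',face('scene',hh(405,145),.006),face('scene',hh(452,395),.006))
print('recess left edge',face('top',g(272,110),.0),face('top',g(222,315),.0))
E
```

```text
[ 0.52949503  0.01886076 -0.14651297 -0.0023028 ] [[0.6, -2.0], [1.5, 0.5], [-1.4, -3.1], [-0.1, -0.6], [-0.3, -0.9], [-0.4, -1.0], [0.1, -0.7], [0.9, -0.9], [-0.0, -1.6], [-1.0, -1.4], [1.8, -0.0], [1.1, -1.1]]
lock top net (array([-0.1002, -0.1045]), array([0.5582, 0.1203, 0.0976])) collar (array([-0.1072, -0.1081]), array([0.5682, 0.1224, 0.1002])) latch (array([-0.0814, -0.0832]), array([0.5424, 0.101 , 0.1131]))
lock scene (array([-0.0909, -0.1101]), array([0.551 , 0.127 , 0.1023])) (array([-0.0962, -0.1078]), array([0.5587, 0.1235, 0.1057])) (array([-0.0703, -0.0779]), array([0.5321, 0.0972, 0.1186]))
knob (array([-0.1068,  0.0165]), array([ 0.5571, -0.0019,  0.1133])) (array([-0.0985,  0.0239]), array([ 0.5489, -0.0081,  0.1175]))
slot ends top (array([-0.1135, -0.1028]), array([0.5693, 0.1169, 0.091 ])) (array([-0.0917, -0.1044]), array([0.5509, 0.1212, 0.1018]))
slot ends scene (array([-0.0869, -0.11  ]), array([0.5476, 0.1274, 0.1043])) (array([-0.1098, -0.1021]), array([0.5661, 0.1166, 0.0928]))
collar ctr eye (array([-0.102 , -0.1047]), array([0.5632, 0.1197, 0.1028])) (array([-0.0984, -0.1057]), array([0.5603, 0.1211, 0.1045]))
door left edge top (array([-0.1703, -0.0353]), array([0.6111, 0.0425, 0.0678])) (array([-0.0303, -0.0329]), array([0.4908, 0.0578, 0.1378])) scene (array([-0.0303, -0.0379]), array([0.4915, 0.0627, 0.1377])) (array([-0.1661, -0.0373]), array([0.6078, 0.045 , 0.0698]))
recess left edge (array([-0.1644, -0.0755]), array([0.6089, 0.0835, 0.0655])) (array([-0.0373, -0.0726]), array([0.4996, 0.0967, 0.1291]))
```

Call:
carry_out --commands '[{"dx":1,"dy":-0.8,"dz":-0.1},{"dx":1,"dy":-0.8,"dz":-0.1},{"dx":1,"dy":-0.8,"dz":-0.1},{"dx":1,"dy":-0.8,"dz":-0.1},{"dx":1,"dy":-0.8,"dz":-0.1},{"dx":1,"dy":-0.8,"dz":-0.1},{"dx":1,"dy":-0.8,"dz":-0.1},{"dx":1,"dy":-0.8,"dz":-0.1},{"dx":1,"dy":-0.8,"dz":-0.1},{"dx":1,"dy":-0.8,"dz":-0.1}]' --grip 0

```text
$.commands[0]: bad value
```

```bash
python3 - <<'E'
from h import *
o=manip.get_obs();print(o['clock'],o['tcp_pos'],o['ee_rot'].round(4),o['finger_gap'],o['joint_pos'])
r=wr();cv2.imwrite('pics/w1.png',r['img'])
for q in ['key','stand']:
    for x in manip.landmark_of('wrist',q): print(q,np.round(x['at'],1),x['p'],atz(r,x['at'],.03 if q=='key' else 0).round(4))
E
```

```text
1.05 [ 0.23868596 -0.57760339  0.23132629] [[ 0.9242  0.3819 -0.    ]
 [ 0.3819 -0.9242  0.    ]
 [-0.     -0.     -1.    ]] 0.08606259922345012 [-1.19796367e+00  4.23090055e-01  1.62989743e+00 -2.56127375e-05
  1.08862904e+00 -1.90328323e-02]
key [ 2.6 60.6] 0.8 [ 0.3161 -0.3272  0.03  ]
```

View pics/w1.png

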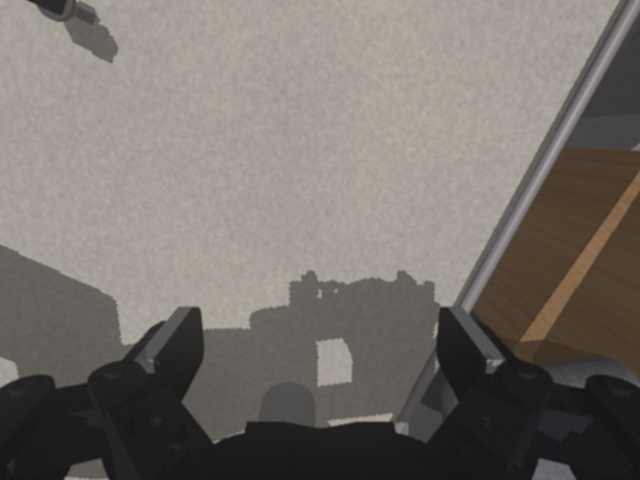

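Call:
carry_out --commands '[{"dx":0.98,"dy":-0.8,"dz":-0.1,"yaw":0.0},{"dx":0.98,"dy":-0.8,"dz":-0.1,"yaw":0.0},{"dx":0.98,"dy":-0.8,"dz":-0.1,"yaw":0.0},{"dx":0.98,"dy":-0.8,"dz":-0.1,"yaw":0.0},{"dx":0.98,"dy":-0.8,"dz":-0.1,"yaw":0.0},{"dx":0.98,"dy":-0.8,"dz":-0.1,"yaw":0.0},{"dx":0.98,"dy":-0.8,"dz":-0.1,"yaw":0.0},{"dx":0.98,"dy":-0.8,"dz":-0.1,"yaw":0.0},{"dx":0.98,"dy":-0.8,"dz":-0.1,"yaw":0.0},{"dx":0.98,"dy":-0.8,"dz":-0.1,"yaw":0.0}]' --grip 0

```text
clock: 2.03
tcp_pos: [0.3894, -0.2982, 0.2567]
ee_rot: [[0.923, 0.385, 0.0], [0.385, -0.923, -0.001], [0.0, 0.001, -1.0]]
wrist_force: [0.5, -0.7, 0.3]
finger_gap: 0.0426
```

```bash
python3 - <<'E'
from h import *
r=wr();cv2.imwrite('pics/w2.png',r['img'])
for q in ['key','stand']:
    for x in manip.landmark_of('wrist',q): print(q,np.round(x['at'],1),x['p'],atz(r,x['at'],.03 if q=='key' else 0).round(4))
E
```

```text
key [209.9 383.1] 0.95 [ 0.412  -0.3531  0.03  ]
key [282.9 313.8] 0.89 [ 0.3181 -0.3204  0.03  ]
stand [208.2 378.1] 0.73 [ 0.4084 -0.3543  0.    ]
```

View pics/w2.png

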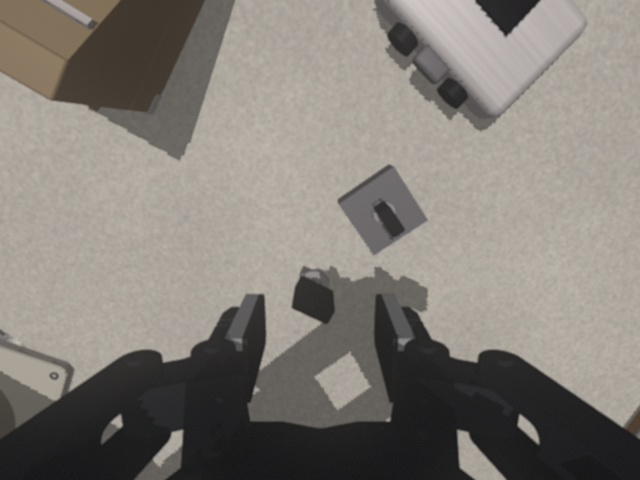

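```bash
python3 - <<'E'
from h import *
o=manip.get_obs();r=wr()
r1=wr()
im=cv2.resize(r['img'][140:340,270:450],None,fx=3.3,fy=3,interpolation=cv2.INTER_CUBIC);cv2.imwrite('pics/w2c.png',im)
P=[atz(r,(v,u),.03) for u,v in [(392,170),(427,217),(375,254),(340,205)]]
P=np.array(P);print(P.round(4),P.mean(0).round(4))
for i in range(4):
    d=P[(i+1)%4]-P[i];print(np.linalg.norm(d).round(4),np.arctan2(d[1],d[0]).round(3))
E
```

```text
[[ 0.4478 -0.3466  0.03  ]
 [ 0.4205 -0.3964  0.03  ]
 [ 0.3679 -0.3658  0.03  ]
 [ 0.3994 -0.315   0.03  ]] [ 0.4089 -0.3559  0.03  ]
0.0568 -2.073
0.0608 2.615
0.0598 1.016
0.0578 -0.578
```

View pics/w2c.png

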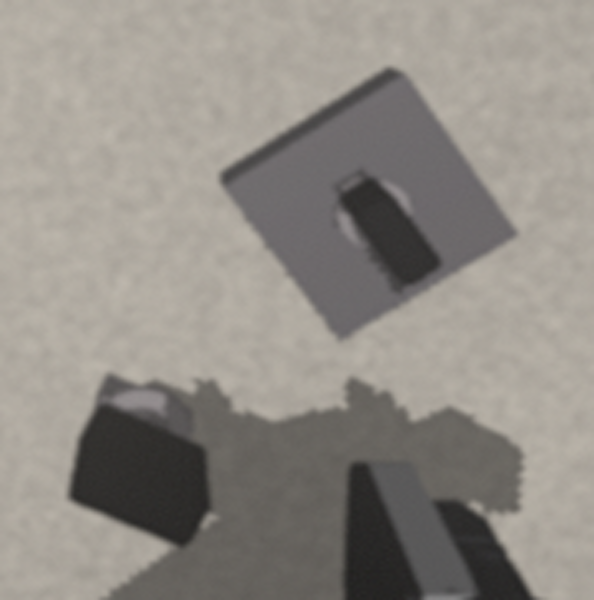

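```bash
cat >> h.py <<'E'
def go(p,phi=None):
    o=manip.get_obs();R=o['ee_rot'];d=R.T@(np.array(p)-o['tcp_pos']);cur=np.arctan2(R[1,0],R[0,0])
    y=0 if phi is None else -((phi-cur+np.pi)%(2*np.pi)-np.pi)/(np.pi/3)
    print('clk %.2f'%o['clock'],'d',(d/.25).round(3),'yaw',round(y,3),'phi',round(cur,3),'F',o['wrist_force'].round(1))
E
python3 -c "
from h import *
go([.553,-.005,.205],-.147)"
```

```text
clk 2.28 d [ 1.059 -0.841  0.205] yaw 0.513 phi 0.39 F [ 0.1 -0.7  0.1]
```

Call:
carry_out --commands '[{"dx":0.95,"dy":-0.84,"dz":0.12,"yaw":0.513},{"dx":0.95,"dy":-0.84,"dz":0.12,"yaw":0.513},{"dx":0.95,"dy":-0.84,"dz":0.12,"yaw":0.513},{"dx":0.95,"dy":-0.84,"dz":0.12,"yaw":0.513},{"dx":0.95,"dy":-0.84,"dz":0.12,"yaw":0.513},{"dx":0.95,"dy":-0.84,"dz":0.12,"yaw":0.513},{"dx":0.95,"dy":-0.84,"dz":0.12,"yaw":0.513},{"dx":0.95,"dy":-0.84,"dz":0.12,"yaw":0.513},{"dx":0.95,"dy":-0.84,"dz":0.12,"yaw":0.513},{"dx":0.95,"dy":-0.84,"dz":0.12,"yaw":0.513}]'

```text
clock: 3.12
tcp_pos: [0.5288, -0.0131, 0.2257]
ee_rot: [[0.99, -0.142, -0.001], [-0.142, -0.99, 0.0], [-0.001, -0.0, -1.0]]
wrist_force: [-0.6, 0.8, -0.6]
finger_gap: 0.0428
```

```bash
python3 - <<'E'
from h import *
r=wr();cv2.imwrite('pics/w3.png',r['img'])
for q,z in [('door_knob',.117),('lock_face',.1),('collar_rim',.106),('latch_tip',.117)]:
    for x in manip.landmark_of('wrist',q): print(q,np.round(x['at'],1),x['p'],atz(r,x['at'],z).round(4))
go([.553,-.005,.107],-.147)
E
```

```text
door_knob [213.4 302.7] 0.92 [ 0.549  -0.0037  0.117 ]
lock_face [221.6 126. ] 0.93 [0.5576 0.1203 0.1   ]
collar_rim [216.1 118.9] 0.55 [0.5629 0.1208 0.106 ]
collar_rim [213.7 304.2] 0.53 [ 0.5466 -0.0039  0.106 ]
latch_tip [254.5 154.7] 0.82 [0.5356 0.0984 0.117 ]
clk 3.37 d [ 0.094 -0.059  0.478] yaw -0.001 phi -0.148 F [ 0.4 -0.2 -0.7]
```

View pics/w3.png

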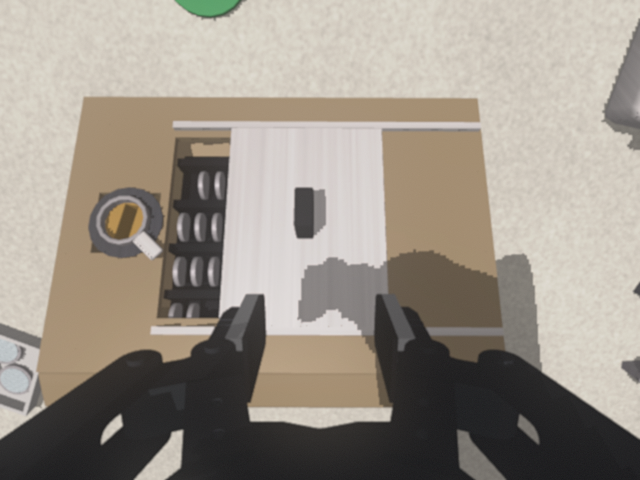

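Call:
carry_out --commands '[{"dx":0.089,"dy":-0.052,"dz":0.1,"yaw":0.0},{"dx":0.089,"dy":-0.052,"dz":0.25,"yaw":0.0},{"dx":0.089,"dy":-0.052,"dz":0.38,"yaw":0.0},{"dx":0.089,"dy":-0.052,"dz":0.465,"yaw":0.0},{"dx":0.089,"dy":-0.052,"dz":0.465,"yaw":0.0},{"dx":0.089,"dy":-0.052,"dz":0.465,"yaw":0.0}]'

```text
clock: 3.87
tcp_pos: [0.5512, -0.0059, 0.1096]
ee_rot: [[0.989, -0.147, -0.002], [-0.147, -0.989, -0.0], [-0.002, 0.0, -1.0]]
wrist_force: [0.2, -0.1, 0.5]
finger_gap: 0.0424
```

Call:
carry_out --commands '[{"dx":0,"dy":0,"dz":0,"yaw":0.0},{"dx":0,"dy":0,"dz":0,"yaw":0.0},{"dx":0,"dy":0,"dz":0,"yaw":0.0},{"dx":0,"dy":0,"dz":0,"yaw":0.0},{"dx":0,"dy":0,"dz":0,"yaw":0.0},{"dx":0,"dy":0,"dz":0,"yaw":0.0}]' --grip -1 --newtons 20

```text
clock: 4.37
tcp_pos: [0.5533, -0.0049, 0.1121]
ee_rot: [[0.989, -0.145, 0.004], [-0.145, -0.989, -0.0], [0.004, -0.0, -1.0]]
wrist_force: [-0.4, -0.9, 7.6]
finger_gap: 0.0117
```

Call:
carry_out --commands '[{"dx":0,"dy":0,"dz":-0.012,"yaw":0.0},{"dx":0,"dy":-0.03,"dz":-0.016,"yaw":0.0},{"dx":0,"dy":-0.06,"dz":-0.016,"yaw":0.0},{"dx":0,"dy":-0.09,"dz":-0.016,"yaw":0.0},{"dx":0,"dy":-0.12,"dz":-0.016,"yaw":0.0},{"dx":0,"dy":-0.14,"dz":-0.016,"yaw":0.0},{"dx":0,"dy":-0.14,"dz":-0.016,"yaw":0.0}]'

```text
clock: 4.95
tcp_pos: [0.5578, 0.0305, 0.1132]
ee_rot: [[0.99, -0.144, 0.002], [-0.144, -0.99, 0.0], [0.002, -0.0, -1.0]]
wrist_force: [9.0, 0.7, -18.4]
finger_gap: 0.0117
```

Call:
carry_out --commands '[{"dx":0,"dy":0,"dz":0.012,"yaw":0.0},{"dx":0,"dy":-0.01,"dz":0.012,"yaw":0.0},{"dx":0,"dy":-0.02,"dz":0.012,"yaw":0.0},{"dx":0,"dy":-0.03,"dz":0.012,"yaw":0.0},{"dx":0,"dy":-0.03,"dz":0.012,"yaw":0.0}]'

```text
clock: 5.37
tcp_pos: [0.5587, 0.0355, 0.113]
ee_rot: [[0.99, -0.143, 0.002], [-0.143, -0.99, -0.003], [0.002, 0.003, -1.0]]
wrist_force: [-2.6, -11.7, 11.2]
finger_gap: 0.0116
```

Call:
carry_out --commands '[{"dx":0,"dy":-0.005,"dz":0,"yaw":0.0},{"dx":0,"dy":-0.01,"dz":0,"yaw":0.0},{"dx":0,"dy":-0.01,"dz":0,"yaw":0.0}]'

```text
clock: 5.62
tcp_pos: [0.5586, 0.0357, 0.1129]
ee_rot: [[0.99, -0.143, 0.001], [-0.143, -0.99, -0.006], [0.002, 0.006, -1.0]]
wrist_force: [-3.3, -24.6, 11.1]
finger_gap: 0.0112
```

Call:
carry_out --commands '[{"dx":0,"dy":0.01,"dz":0,"yaw":0.0},{"dx":0,"dy":0.01,"dz":0,"yaw":0.0}]'

```text
clock: 5.78
tcp_pos: [0.5586, 0.0355, 0.1129]
ee_rot: [[0.989, -0.145, 0.002], [-0.145, -0.989, -0.002], [0.002, 0.002, -1.0]]
wrist_force: [-4.2, -8.9, 10.6]
finger_gap: 0.0111
```

Call:
carry_out --commands '[{"dx":0,"dy":0,"dz":0,"yaw":0.0},{"dx":0,"dy":0,"dz":0,"yaw":0.0},{"dx":0,"dy":0,"dz":-0.05,"yaw":0.0},{"dx":0,"dy":0,"dz":-0.2,"yaw":0.0},{"dx":-0.25,"dy":-0.05,"dz":-0.4,"yaw":0.0},{"dx":-0.25,"dy":-0.1,"dz":-0.45,"yaw":0.0},{"dx":-0.25,"dy":-0.1,"dz":-0.45,"yaw":0.0},{"dx":-0.25,"dy":-0.1,"dz":-0.45,"yaw":0.0},{"dx":-0.25,"dy":-0.1,"dz":-0.45,"yaw":0.0}]' --grip 0

```text
clock: 6.53
tcp_pos: [0.5004, 0.0714, 0.2244]
ee_rot: [[0.99, -0.144, 0.002], [-0.144, -0.99, 0.0], [0.002, -0.0, -1.0]]
wrist_force: [-0.4, 0.0, -0.2]
finger_gap: 0.0429
```

```bash
python3 - <<'E'
from h import *
r=wr();cv2.imwrite('pics/w4.png',r['img'])
im=r['img'];np.save('w4pose.npy',r['pose'])
for q,z in [('door_knob',.117),('lock_face',.1),('collar_rim',.106),('latch_tip',.117)]:
    for x in manip.landmark_of('wrist',q): print(q,np.round(x['at'],1),x['p'],atz(r,x['at'],z).round(4))
go([.409,-.356,.15],1.03)
E
```

```text
door_knob [147.  363.7] 0.73 [0.5568 0.037  0.117 ]
lock_face [166.3 239.1] 0.73 [0.5556 0.119  0.1   ]
collar_rim [157.6 231.3] 0.88 [0.562  0.1216 0.106 ]
latch_tip [191.4 273.3] 0.94 [0.5378 0.097  0.117 ]
latch_tip [327.5  73.2] 0.64 [0.464  0.2525 0.117 ]
clk 6.78 d [-0.111  1.741  0.291] yaw -1.123 phi -0.146 F [ 1.1 -1.1  0.5]
```

View pics/w4.png

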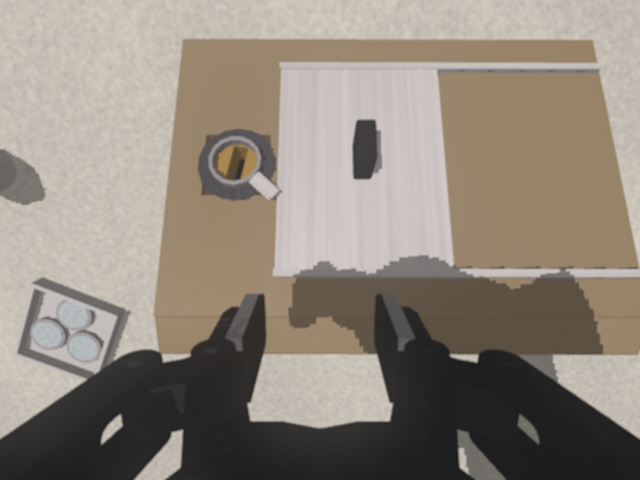

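```bash
python3 - <<'E'
from h import *
rs=manip.read_camera('scene');rt=manip.read_camera('top');r=wr()
D={}
for n,c in [('scene',rs),('top',rt),('wrist',r)]:
    for q in ['lock_face','collar_rim','latch_tip','door_knob']:
        L=manip.landmark_of(n,q)
        if L: D.setdefault(q,[]).append((n,c,L[0]['at']));print(q,n,np.round(L[0]['at'],1),round(L[0]['p'],2))
for q,l in D.items():
    p,e=tri([x[1] for x in l],[x[2] for x in l]);print(q,p.round(4),np.round(e,4))
im=cv2.resize(r['img'][115:215,185:295],None,fx=6,fy=6,interpolation=cv2.INTER_CUBIC);cv2.imwrite('pics/w4c.png',im)
E
```

```text
collar_rim scene [224.4 368.4] 0.68
latch_tip scene [220.6 369. ] 0.59
door_knob scene [234.1 328.8] 0.76
lock_face wrist [163.7 233.3] 0.71
collar_rim wrist [158.6 233.2] 0.65
door_knob wrist [144.5 360.6] 0.89
collar_rim [0.561  0.1188 0.1145] [0.0015 0.0015]
latch_tip [ 1.0114 -0.1308  0.7284] [0.]
door_knob [0.5562 0.0353 0.1125] [0.0026 0.0026]
lock_face [0.5676 0.0599 0.3736] [0.]
```

View pics/w4c.png

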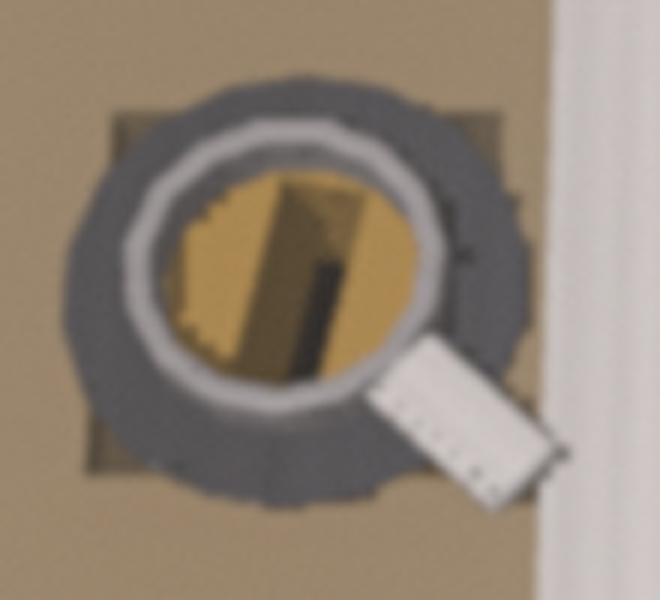

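```bash
python3 - <<'E'
from h import *
rs=manip.read_camera('scene');rt=manip.read_camera('top');r=wr()
r3=dict(r);
c=(115+265/6,185+283/6)
p,e=tri([rs,rt,r],[(226.5,368.3),(216,260.5),c]);print('rim tri',p.round(4),np.round(e,4))
a=-.146;Rc=np.array([[np.cos(a),-np.sin(a),0],[np.sin(a),np.cos(a),0],[0,0,1]])
X=Rc@[-c30,0,s30];Y=Rc@[0,-1,0];Z=Rc@[s30,0,c30]
L=p-.007*Z;print('lock_face',L.round(4))
def face(at,h):
    o,d=ray(r,at);t=((L+h*Z-o)@Z)/(d@Z);q=o+d*t-L;return np.array([q@X,q@Y])
g=lambda u,v:(115+v/6,185+u/6)
print('rim ctr',face(g(283,265),.007))
for A,B in [((280,185),(235,370)),((365,195),(320,375))]:
    A,B=face(g(*A),0),face(g(*B),0);d=B-A;print(A.round(4),B.round(4),'ang',np.arctan2(d[1],d[0]).round(3))
t=face(g(530,480),.008);print('latch tip',t,np.arctan2(t[1],t[0]))
for u,v in [(552,280),(283,75),(283,505),(70,290),(525,290)]: print(face(g(u,v),0).round(4))
E
```

```text
rim tri [0.5616 0.1197 0.1087] [0.0007 0.0011 0.0012]
lock_face [0.5581 0.1202 0.1027]
rim ctr [ 1.33503904e-03 -4.61955151e-05]
[-0.0119 -0.0026] [ 0.0103 -0.0063] ang -0.163
[-0.0107  0.0068] [0.0108 0.003 ] ang -0.177
latch tip [0.02614011 0.02711109] 0.8036301560308318
[-0.0004  0.0278]
[-0.0255 -0.0031]
[ 0.0258 -0.0002]
[ 0.0008 -0.0249]
[0.0008 0.0249]
```

Call:
carry_out --commands '[{"dx":0,"dy":0.95,"dz":0.0,"yaw":-0.56},{"dx":0,"dy":0.95,"dz":0.0,"yaw":-0.56},{"dx":0,"dy":0.95,"dz":0.0,"yaw":-0.56},{"dx":0,"dy":0.95,"dz":0.0,"yaw":-0.56},{"dx":0,"dy":0.95,"dz":0.0,"yaw":-0.56},{"dx":0,"dy":0.95,"dz":0.0,"yaw":-0.56},{"dx":0,"dy":0.95,"dz":0.0,"yaw":-0.56}]'

```text
clock: 8.27
tcp_pos: [0.4649, -0.168, 0.2238]
ee_rot: [[0.904, 0.427, 0.001], [0.427, -0.904, -0.001], [-0.0, 0.002, -1.0]]
wrist_force: [-0.2, 0.3, 0.4]
finger_gap: 0.0429
```

```bash
python3 - <<'E'
from h import *
go([.409-.03,-.355-.05,.17],1.03)
E
```

```text
clk 8.27 d [-0.716  0.71   0.217] yaw -0.562 phi 0.441 F [-0.2  0.3  0.4]
```

Call:
carry_out --commands '[{"dx":-0.62,"dy":0.66,"dz":0.217,"yaw":-0.562},{"dx":-0.62,"dy":0.66,"dz":0.217,"yaw":-0.562},{"dx":-0.62,"dy":0.66,"dz":0.217,"yaw":-0.562},{"dx":-0.62,"dy":0.66,"dz":0.217,"yaw":-0.562},{"dx":-0.62,"dy":0.66,"dz":0.217,"yaw":-0.562},{"dx":-0.62,"dy":0.66,"dz":0.217,"yaw":-0.562},{"dx":-0.62,"dy":0.66,"dz":0.217,"yaw":-0.562},{"dx":-0.62,"dy":0.66,"dz":0.217,"yaw":-0.562}]'

```text
clock: 8.93
tcp_pos: [0.3946, -0.3811, 0.1685]
ee_rot: [[0.519, 0.855, -0.001], [0.855, -0.519, 0.001], [0.0, -0.001, -1.0]]
wrist_force: [0.4, 0.6, -0.1]
finger_gap: 0.0428
```

```bash
python3 - <<'E'
from h import *
r=wr();cv2.imwrite('pics/w5.png',r['img'])
for q,z in [('key',.03),('stand',0)]:
    for x in manip.landmark_of('wrist',q): print(q,np.round(x['at'],1),x['p'],atz(r,x['at'],z).round(4))
go([.409,-.355,.055],1.03)
print(manip.get_obs()['tcp_pos'])
E
```

```text
key [219.2 190.1] 0.94 [ 0.3181 -0.3231  0.03  ]
key [190.6 318.9] 0.81 [ 0.4092 -0.3539  0.03  ]
stand [183.3 316.8] 0.68 [ 0.4086 -0.3516  0.    ]
clk 9.08 d [ 0.107 -0.003  0.458] yaw -0.0 phi 1.03 F [0.4 0.4 0.4]
[ 0.39593851 -0.37847284  0.16940338]
```

View pics/w5.png

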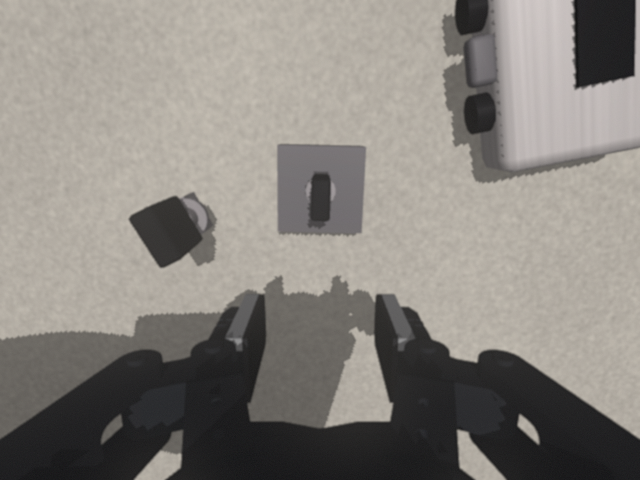

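Call:
carry_out --commands '[{"dx":0.108,"dy":-0.002,"dz":0.05,"yaw":0.0},{"dx":0.108,"dy":-0.002,"dz":0.2,"yaw":0.0},{"dx":0.108,"dy":-0.002,"dz":0.35,"yaw":0.0},{"dx":0.108,"dy":-0.002,"dz":0.482,"yaw":0.0},{"dx":0.108,"dy":-0.002,"dz":0.482,"yaw":0.0},{"dx":0.108,"dy":-0.002,"dz":0.482,"yaw":0.0}]'

```text
clock: 9.58
tcp_pos: [0.409, -0.354, 0.0482]
ee_rot: [[0.514, 0.858, -0.003], [0.858, -0.514, 0.003], [0.001, -0.004, -1.0]]
wrist_force: [0.0, 0.2, 0.6]
finger_gap: 0.0423
```

Call:
carry_out --commands '[{"dx":0,"dy":0,"dz":0,"yaw":0.0},{"dx":0,"dy":0,"dz":0,"yaw":0.0},{"dx":0,"dy":0,"dz":0,"yaw":0.0},{"dx":0,"dy":0,"dz":0,"yaw":0.0},{"dx":0,"dy":0,"dz":0,"yaw":0.0},{"dx":0,"dy":0,"dz":0,"yaw":0.0}]' --grip -1 --newtons 20

```text
clock: 10.08
tcp_pos: [0.4106, -0.3569, 0.0511]
ee_rot: [[0.516, 0.857, 0.003], [0.857, -0.516, -0.002], [-0.0, 0.004, -1.0]]
wrist_force: [0.5, 1.4, 7.4]
finger_gap: 0.0112
```

```bash
python3 - <<'E'
from h import *
r=wr();s=manip.read_camera('scene')
cv2.imwrite('pics/w6.png',np.hstack([cv2.resize(r['img'],(533,400)),cv2.resize(s['img'][220:290,110:180],(260,260)).copy() if 0 else cv2.resize(s['img'][200:300,110:176],(264,400))]))
print(manip.get_obs()['tcp_pos'])
E
```

```text
[ 0.41055993 -0.35691031  0.05113226]
```

View pics/w6.png

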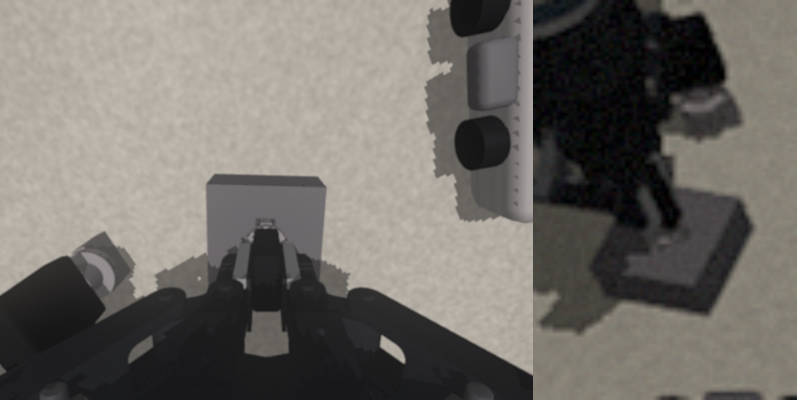

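Call:
carry_out --commands '[{"dx":0,"dy":0,"dz":-0.03,"yaw":0.0},{"dx":0,"dy":0,"dz":-0.062,"yaw":0.0},{"dx":0,"dy":0,"dz":-0.062,"yaw":0.0},{"dx":0,"dy":0,"dz":-0.062,"yaw":0.0}]'

```text
clock: 10.52
tcp_pos: [0.4097, -0.3565, 0.0655]
ee_rot: [[0.515, 0.857, 0.002], [0.857, -0.515, -0.001], [-0.0, 0.002, -1.0]]
wrist_force: [-0.4, -0.3, -1.1]
finger_gap: 0.0115
```

Call:
carry_out --commands '[{"dx":0.02,"dy":0,"dz":-0.0,"yaw":0.0},{"dx":0.04,"dy":0,"dz":0.0,"yaw":0.0},{"dx":0.04,"dy":0,"dz":0.0,"yaw":0.0}]'

```text
clock: 10.77
tcp_pos: [0.4147, -0.3477, 0.0647]
ee_rot: [[0.515, 0.857, 0.0], [0.857, -0.515, -0.002], [-0.001, 0.001, -1.0]]
wrist_force: [-2.7, -3.2, 2.8]
finger_gap: 0.0115
```

Call:
carry_out --commands '[{"dx":0.02,"dy":0,"dz":-0.004,"yaw":0.0},{"dx":0.04,"dy":0,"dz":-0.002,"yaw":0.0},{"dx":0.06,"dy":0,"dz":0.002,"yaw":0.0},{"dx":0.075,"dy":0,"dz":0.004,"yaw":0.0},{"dx":0.078,"dy":0,"dz":0.004,"yaw":0.0},{"dx":0.078,"dy":0,"dz":0.004,"yaw":0.0}]'

```text
clock: 11.27
tcp_pos: [0.4245, -0.331, 0.0632]
ee_rot: [[0.515, 0.857, -0.0], [0.857, -0.515, -0.001], [-0.001, 0.0, -1.0]]
wrist_force: [-2.6, -4.2, -0.3]
finger_gap: 0.0113
```

```bash
python3 - <<'E'
from h import *
r=wr();s=manip.read_camera('scene')
cv2.imwrite('pics/w7.png',np.hstack([cv2.resize(r['img'],(533,400)),cv2.resize(s['img'][200:300,110:176],(264,400),interpolation=cv2.INTER_CUBIC)]))
E
```

```text
(no output)
```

View pics/w7.png

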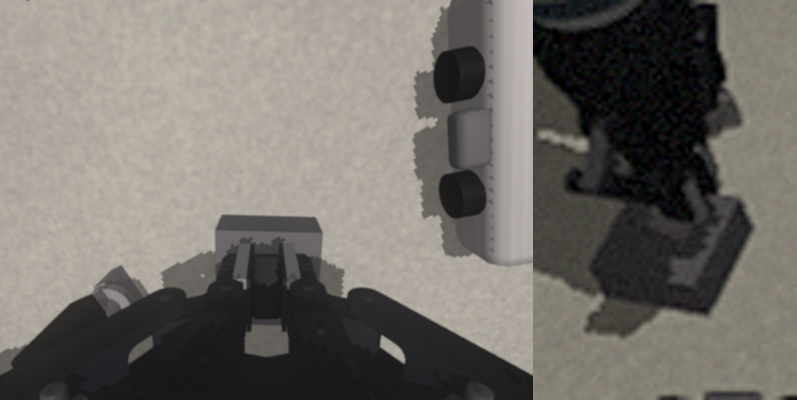

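Call:
carry_out --commands '[{"dx":-0.004,"dy":0,"dz":-0.02,"yaw":0.0},{"dx":-0.004,"dy":0,"dz":-0.1,"yaw":0.0},{"dx":-0.004,"dy":0,"dz":-0.25,"yaw":0.0},{"dx":-0.004,"dy":0,"dz":-0.4,"yaw":0.0},{"dx":-0.004,"dy":0,"dz":-0.56,"yaw":0.0},{"dx":-0.004,"dy":0,"dz":-0.56,"yaw":0.0}]' --newtons 30

```text
clock: 11.87
tcp_pos: [0.4272, -0.3336, 0.2107]
ee_rot: [[0.515, 0.857, 0.009], [0.857, -0.515, -0.007], [-0.001, 0.011, -1.0]]
wrist_force: [1.5, -1.3, 0.5]
finger_gap: 0.0113
```

```bash
python3 - <<'E'
from h import *
r=wr();s=manip.read_camera('scene');t=manip.read_camera('top')
o=manip.get_obs();p=o['tcp_pos'];print(p)
a=proj(s,p).astype(int);b=proj(t,p).astype(int);print(a,b)
c=lambda im,q:cv2.resize(im[q[0]-30:q[0]+30,q[1]-30:q[1]+30],(380,380),interpolation=cv2.INTER_CUBIC)
cv2.imwrite('pics/w8.png',np.hstack([c(s['img'],a),cv2.resize(r['img'][240:480,200:440],(380,380))]))
go([.558,.12,.22],-.146)
E
```

```text
[ 0.42370946 -0.3309429   0.20346944]
[206 128] [292 543]
clk 12.02 d [ 1.823 -0.469 -0.065] yaw 1.122 phi 1.029 F [ 0.  -0.1 -0.4]
```

View pics/w8.png

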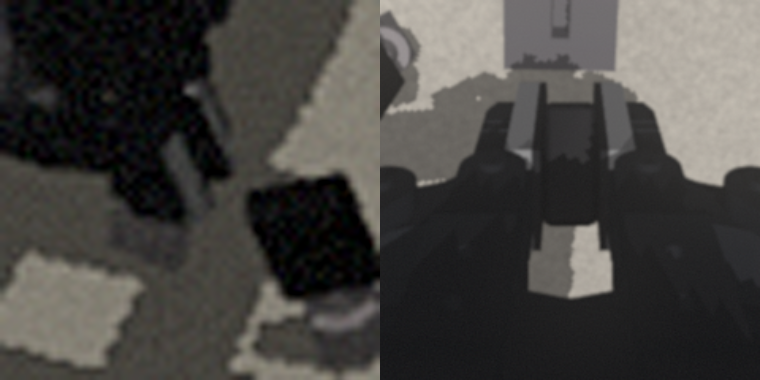

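```bash
python3 - <<'E'
from h import *
r=wr();M=np.linalg.inv(r['mount'])
cv2.imwrite('pics/w8b.png',cv2.resize(r['img'][280:400,270:370],None,fx=6,fy=5,interpolation=cv2.INTER_CUBIC))
for a in [0,15,20,25,30,35,40]:
    a_=np.radians(a);kz=np.array([np.sin(a_),0,-np.cos(a_)]);kx=np.array([np.cos(a_),0,np.sin(a_)])
    piv=np.array([0,0,-.0135]);out=[]
    for x,z in [(13,46),(-13,46),(13,12),(-13,12)]:
        p=piv+kx*x/1e3+kz*(z-32.5)/1e3;q=M@np.append(p,1);out.append(round(r['cy']-r['fy']*q[1]/-q[2],1))
    print(a,out)
E
```

```text
0 [np.float64(316.6), np.float64(386.8), np.float64(279.1), np.float64(337.0)]
15 [np.float64(302.9), np.float64(381.9), np.float64(289.8), np.float64(352.4)]
20 [np.float64(298.9), np.float64(379.3), np.float64(293.9), np.float64(357.4)]
25 [np.float64(295.3), np.float64(376.3), np.float64(298.2), np.float64(362.4)]
30 [np.float64(292.1), np.float64(372.9), np.float64(302.7), np.float64(367.2)]
35 [np.float64(289.2), np.float64(369.1), np.float64(307.3), np.float64(371.9)]
40 [np.float64(286.8), np.float64(364.9), np.float64(312.1), np.float64(376.4)]
```

View pics/w8b.png

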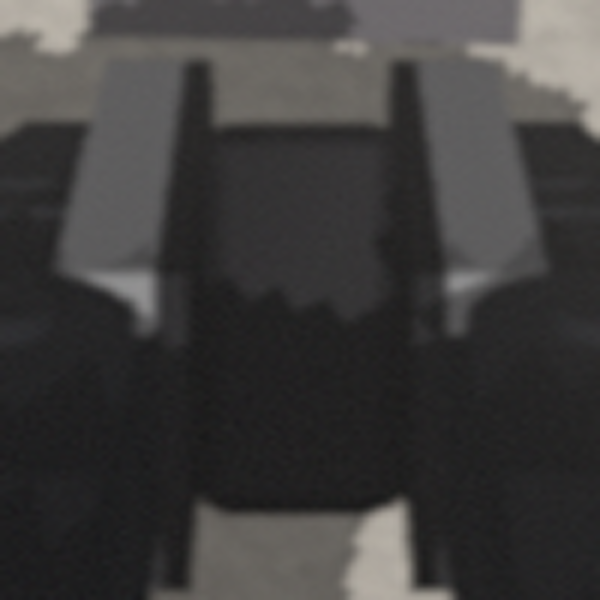

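Call:
carry_out --commands '[{"dx":0.3,"dy":0,"dz":-0.2,"yaw":-0.65},{"dx":0.3,"dy":0,"dz":-0.2,"yaw":-0.65},{"dx":0.3,"dy":0,"dz":-0.2,"yaw":-0.65},{"dx":0.3,"dy":0,"dz":-0.2,"yaw":-0.65},{"dx":0.3,"dy":0,"dz":-0.2,"yaw":-0.65},{"dx":0.3,"dy":0,"dz":-0.2,"yaw":-0.65},{"dx":0.3,"dy":0,"dz":-0.2,"yaw":-0.65}]'

```text
clock: 12.65
tcp_pos: [0.4616, -0.2663, 0.2512]
ee_rot: [[-0.141, 0.99, -0.003], [0.99, 0.141, 0.002], [0.003, -0.003, -1.0]]
wrist_force: [0.5, 0.6, -1.4]
finger_gap: 0.0114
```

```bash
python3 - <<'E'
from h import *
s=manip.read_camera('scene');r=wr()
o=manip.get_obs();p=o['tcp_pos'];R=o['ee_rot']
a=proj(s,p).astype(int);print(a,o['ee_rot'][:,0])
k=10;y0,x0=a[0]-30,a[1]-30
im=cv2.resize(s['img'][y0:y0+60,x0:x0+60],None,fx=k,fy=k,interpolation=cv2.INTER_CUBIC)
im=np.clip(im.astype(float)*1.8,0,255).astype(np.uint8)
cv2.imwrite('pics/s9.png',im)
for al in [0,15,30,45]:
    t=np.radians(al);kz=R@[np.sin(t),0,-np.cos(t)]
    piv=p-R[:,2]*.0135
    tip=piv-kz*.0505;q=proj(s,tip)-[y0,x0];b=proj(s,piv)-[y0,x0];e=proj(s,piv+kz*.0135)-[y0,x0]
    print(al,'tip xy',(q[::-1]*k).round(),'piv',(b[::-1]*k).round(),'bowtop',(e[::-1]*k).round())
for x in (.011,-.011):
  for z in (0,-.03):
    q=np.linalg.inv(r['mount'])@[x,.006,z,1];print('wrist',x,z,r['cy']-r['fy']*q[1]/-q[2],r['cx']+r['fx']*q[0]/-q[2])
E
```

```text
[194 158] [-0.13680819  0.99059525  0.00213973]
0 tip xy [359. 440.] piv [285. 254.] bowtop [264. 201.]
15 tip xy [289. 458.] piv [285. 254.] bowtop [284. 196.]
30 tip xy [218. 464.] piv [285. 254.] bowtop [304. 195.]
45 tip xy [149. 456.] piv [285. 254.] bowtop [322. 198.]
wrist 0.011 0 291.2163061756134 335.6311415545251
wrist 0.011 -0.03 327.7705246082128 339.43132199937696
wrist -0.011 0 341.95677834036843 335.0380953064505
wrist -0.011 -0.03 388.1486756328207 338.5320974834004
```

View pics/s9.png

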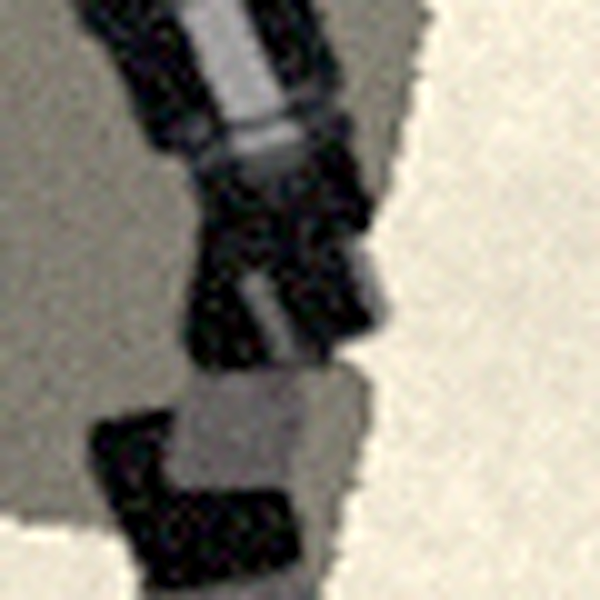

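```bash
python3 - <<'E'
from h import *
s=manip.read_camera('scene');o=manip.get_obs();p=o['tcp_pos'];R=o['ee_rot'];y0,x0=164,128;k=10
im=cv2.resize(s['img'][y0:y0+60,x0:x0+60],None,fx=k,fy=k,interpolation=cv2.INTER_CUBIC)
im=np.clip(im.astype(float)*2.2,0,255).astype(np.uint8)
def draw(im,al,sx,sz,col):
    t=np.radians(al);kz=R@[np.sin(t),0,-np.cos(t)];kx=R@[np.cos(t),0,np.sin(t)]
    piv=p+R@[sx,0,-.0135+sz]
    P=lambda x,z:tuple(((proj(s,piv+kx*x/1e3+kz*(z-32.5)/1e3)-[y0,x0])[::-1]*k+k/2).astype(int).tolist())
    for a,b in [((-11,-18),(11,-18)),((-11,-18),(-11,0)),((11,-18),(11,0)),((-13,12),(13,12)),((-13,12),(-13,46)),((13,12),(13,46)),((-13,46),(13,46)),((-10.5,0),(10.5,0))]: cv2.line(im,P(*a),P(*b),col,1)
A=im.copy();draw(A,30,0,0,(0,255,0));draw(A,20,-.0,0,(0,0,255))
cv2.imwrite('pics/s9b.png',A)
E
```

```text
(no output)
```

View pics/s9b.png

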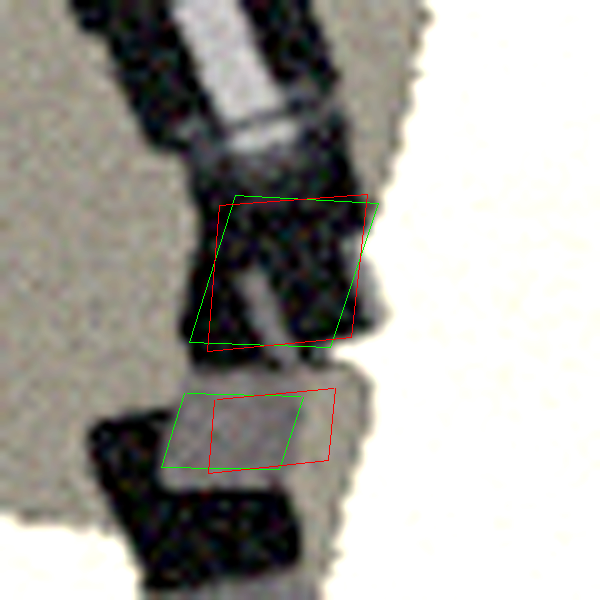

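```bash
cat >> h.py <<'E'
CY=-.146
ZL=np.array([s30*np.cos(CY),s30*np.sin(CY),c30]);XL=np.array([-c30*np.cos(CY),-c30*np.sin(CY),s30]);YL=np.array([np.sin(CY),-np.cos(CY),0])
L0=np.array([.558,.120,.1015])
def ktcp(h,phi,dx=0,dy=0):
    tip=L0+h*ZL+dx*XL+dy*YL
    return tip+.0252*np.array([np.cos(phi),np.sin(phi),0])+[0,0,.0302]
E
python3 -c "
from h import *
t=ktcp(.06,-.26);print(t);go(t,-.26)"
```

```text
[0.61203386 0.10915711 0.18366152]
clk 12.80 d [1.407 0.801 0.274] yaw 1.879 phi 1.708 F [0.3 0.1 0.1]
```

Call:
carry_out --commands '[{"dx":0.7,"dy":0.4,"dz":0.0,"yaw":0.94},{"dx":0.7,"dy":0.4,"dz":0.0,"yaw":0.94},{"dx":0.7,"dy":0.4,"dz":0.0,"yaw":0.94},{"dx":0.7,"dy":0.4,"dz":0.0,"yaw":0.94},{"dx":0.7,"dy":0.4,"dz":0.0,"yaw":0.94},{"dx":0.7,"dy":0.4,"dz":0.0,"yaw":0.94},{"dx":0.7,"dy":0.4,"dz":0.0,"yaw":0.94},{"dx":0.7,"dy":0.4,"dz":0.0,"yaw":0.94},{"dx":0.7,"dy":0.4,"dz":0.0,"yaw":0.94}]'

```text
clock: 13.55
tcp_pos: [0.5371, -0.0794, 0.2526]
ee_rot: [[0.753, 0.658, -0.001], [0.658, -0.753, 0.0], [-0.001, -0.001, -1.0]]
wrist_force: [0.1, -0.4, -0.4]
finger_gap: 0.0113
```

```bash
python3 -c "
from h import *
t=ktcp(.05,-.26);print(t);go(t,-.26)"
```

```text
[0.60708705 0.10988452 0.17500127]
clk 13.55 d [ 0.71  -0.385  0.31 ] yaw 0.935 phi 0.719 F [ 0.1 -0.4 -0.4]
```

Call:
carry_out --commands '[{"dx":0.71,"dy":-0.385,"dz":0.1,"yaw":0.935},{"dx":0.71,"dy":-0.385,"dz":0.1,"yaw":0.935},{"dx":0.71,"dy":-0.385,"dz":0.1,"yaw":0.935},{"dx":0.71,"dy":-0.385,"dz":0.1,"yaw":0.935},{"dx":0.71,"dy":-0.385,"dz":0.2,"yaw":0.935},{"dx":0.71,"dy":-0.385,"dz":0.31,"yaw":0.935},{"dx":0.71,"dy":-0.385,"dz":0.31,"yaw":0.935},{"dx":0.71,"dy":-0.385,"dz":0.31,"yaw":0.935},{"dx":0.71,"dy":-0.385,"dz":0.31,"yaw":0.935}]'

```text
clock: 14.3
tcp_pos: [0.6054, 0.1101, 0.1741]
ee_rot: [[0.967, -0.256, -0.003], [-0.256, -0.967, -0.0], [-0.003, 0.001, -1.0]]
wrist_force: [-0.4, -0.1, 0.1]
finger_gap: 0.0113
```

```bash
python3 - <<'E'
from h import *
s=manip.read_camera('scene');t=manip.read_camera('top');r=wr()
f=lambda im,a,b,c,d:cv2.resize(im[a:b,c:d],(400,400),interpolation=cv2.INTER_CUBIC)
cv2.imwrite('pics/s10.png',np.hstack([f(s['img'],190,250,335,395),f(t['img'],190,250,230,290)]))
cv2.imwrite('pics/w10.png',r['img'])
go(ktcp(.012,-.26),-.26)
E
```

```text
clk 14.45 d [-0.073  0.006  0.135] yaw 0.009 phi -0.251 F [-0.4 -0.2 -0.4]
```

View pics/s10.png

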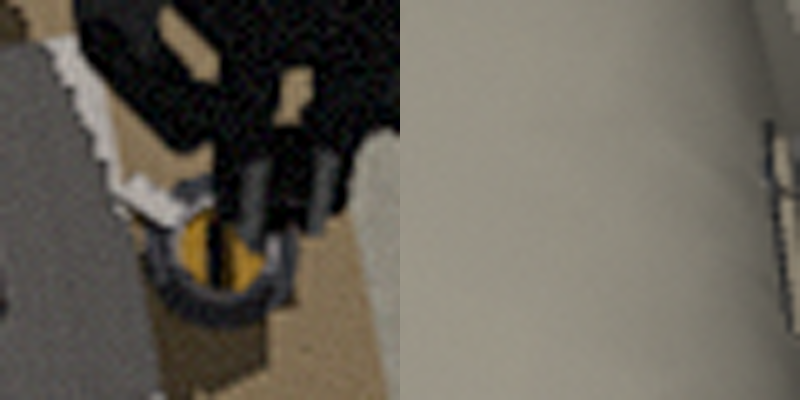

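View pics/w10.png

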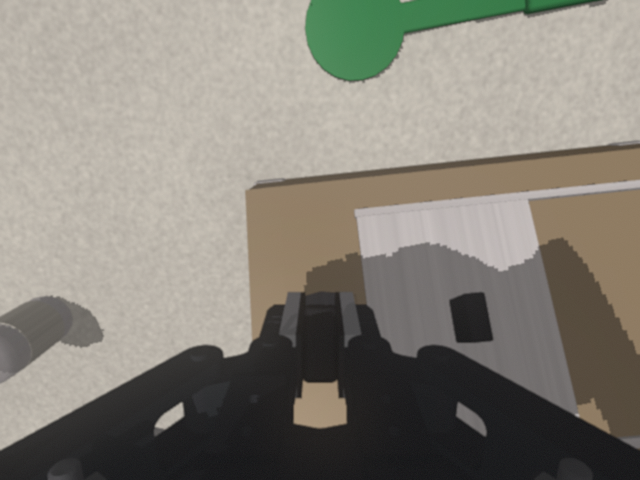

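Call:
carry_out --commands '[{"dx":-0.02,"dy":0.006,"dz":0.035,"yaw":0.009},{"dx":-0.04,"dy":0.006,"dz":0.07,"yaw":0.009},{"dx":-0.06,"dy":0.006,"dz":0.105,"yaw":0.009},{"dx":-0.073,"dy":0.006,"dz":0.133,"yaw":0.009},{"dx":-0.073,"dy":0.006,"dz":0.133,"yaw":0.009}]'

```text
clock: 14.87
tcp_pos: [0.5857, 0.1128, 0.1404]
ee_rot: [[0.966, -0.259, -0.004], [-0.259, -0.966, -0.001], [-0.004, 0.002, -1.0]]
wrist_force: [-0.1, -0.2, -1.4]
finger_gap: 0.0114
```

```bash
python3 - <<'E'
from h import *
s=manip.read_camera('scene');t=manip.read_camera('top')
f=lambda im,a,b,c,d:cv2.resize(im[a:b,c:d],(600,600),interpolation=cv2.INTER_CUBIC)
cv2.imwrite('pics/s11.png',np.clip(f(s['img'],195,255,335,395).astype(float)*1.8,0,255))
go(ktcp(.0,-.26),-.26)
E
```

```text
clk 14.97 d [-0.021  0.003  0.042] yaw -0.002 phi -0.262 F [ 0.5  0.9 -0.3][ WARN:0@1.046] global loadsave.cpp:1063 imwrite_ Unsupported depth image for selected encoder is fallbacked to CV_8U.
```

View pics/s11.png

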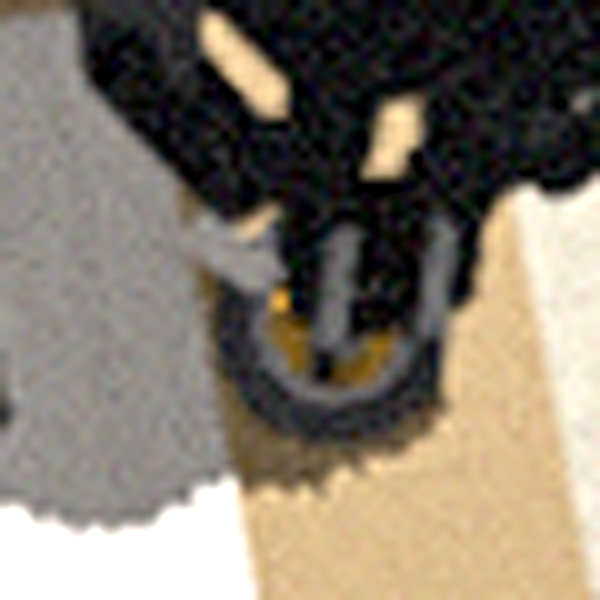

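Call:
carry_out --commands '[{"dx":-0.006,"dy":0.001,"dz":0.0104,"yaw":0.0},{"dx":-0.012,"dy":0.0015,"dz":0.0208,"yaw":0.0},{"dx":-0.018,"dy":0.002,"dz":0.031,"yaw":0.0},{"dx":-0.018,"dy":0.002,"dz":0.031,"yaw":0.0}]'

```text
clock: 15.3
tcp_pos: [0.5831, 0.1136, 0.1343]
ee_rot: [[0.966, -0.26, -0.001], [-0.26, -0.966, -0.0], [-0.001, 0.0, -1.0]]
wrist_force: [-0.8, -0.5, -0.3]
finger_gap: 0.0113
```

Call:
carry_out --commands '[{"dx":-0.004,"dy":0.0005,"dz":0.007,"yaw":0.0},{"dx":-0.008,"dy":0.001,"dz":0.014,"yaw":0.0},{"dx":-0.008,"dy":0.001,"dz":0.014,"yaw":0.0},{"dx":-0.008,"dy":0.001,"dz":0.014,"yaw":0.0}]'

```text
clock: 15.63
tcp_pos: [0.5815, 0.1139, 0.1312]
ee_rot: [[0.966, -0.26, -0.0], [-0.26, -0.966, -0.0], [-0.0, 0.0, -1.0]]
wrist_force: [-0.5, 0.0, -0.6]
finger_gap: 0.0118
```

Call:
carry_out --commands '[{"dx":-0.004,"dy":0.0005,"dz":0.007,"yaw":0.0},{"dx":-0.008,"dy":0.001,"dz":0.014,"yaw":0.0},{"dx":-0.008,"dy":0.001,"dz":0.014,"yaw":0.0},{"dx":-0.008,"dy":0.001,"dz":0.014,"yaw":0.0}]'

```text
clock: 15.97
tcp_pos: [0.5794, 0.1141, 0.1276]
ee_rot: [[0.966, -0.26, -0.0], [-0.26, -0.966, -0.0], [-0.0, 0.0, -1.0]]
wrist_force: [0.7, 0.3, -0.2]
finger_gap: 0.0115
```

```bash
python3 - <<'E'
from h import *
s=manip.read_camera('scene')
f=lambda im,a,b,c,d:cv2.resize(im[a:b,c:d],(600,600),interpolation=cv2.INTER_CUBIC)
cv2.imwrite('pics/s12.png',np.clip(f(s['img'],195,255,335,395).astype(float)*1.8,0,255).astype(np.uint8))
o=manip.get_obs();d=o['tcp_pos']-ktcp(0,-.262);print([ (d@v).round(4) for v in (XL,YL,ZL)])
E
```

```text
[np.float64(0.0005), np.float64(-0.0003), np.float64(-0.0048)]
```

View pics/s12.png

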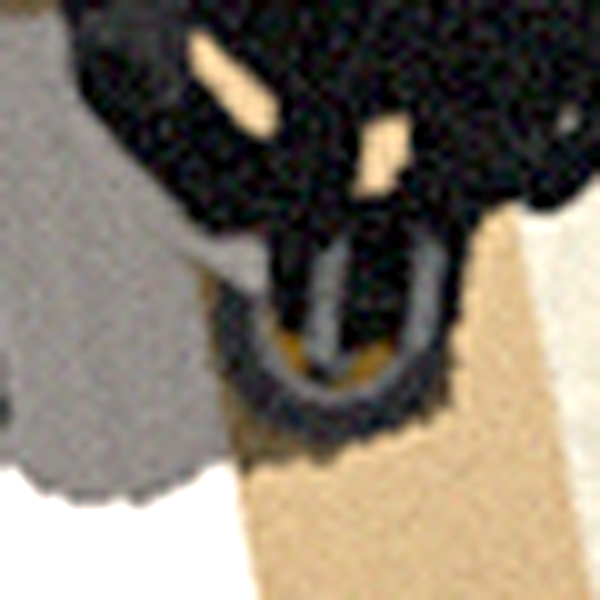

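Call:
carry_out --commands '[{"dx":-0.005,"dy":0.0005,"dz":0.0085,"yaw":0.0},{"dx":-0.01,"dy":0.001,"dz":0.0175,"yaw":0.0},{"dx":-0.01,"dy":0.001,"dz":0.0175,"yaw":0.0},{"dx":-0.01,"dy":0.001,"dz":0.0175,"yaw":0.0}]'

```text
clock: 16.35
tcp_pos: [0.5769, 0.1145, 0.1232]
ee_rot: [[0.966, -0.26, -0.0], [-0.26, -0.966, -0.0], [-0.0, 0.0, -1.0]]
wrist_force: [0.3, -0.0, -1.8]
finger_gap: 0.0114
```

Call:
carry_out --commands '[{"dx":-0.005,"dy":0.0005,"dz":0.0085,"yaw":0.0},{"dx":-0.01,"dy":0.001,"dz":0.0175,"yaw":0.0},{"dx":-0.01,"dy":0.001,"dz":0.0175,"yaw":0.0},{"dx":-0.01,"dy":0.001,"dz":0.0175,"yaw":0.0}]'

```text
clock: 16.68
tcp_pos: [0.5746, 0.115, 0.1189]
ee_rot: [[0.966, -0.26, -0.0], [-0.26, -0.966, -0.0], [-0.0, 0.0, -1.0]]
wrist_force: [1.8, -0.3, -3.2]
finger_gap: 0.0115
```

Call:
carry_out --commands '[{"dx":-0.004,"dy":0.0005,"dz":0.007,"yaw":0.0},{"dx":-0.008,"dy":0.001,"dz":0.014,"yaw":0.0},{"dx":-0.008,"dy":0.001,"dz":0.014,"yaw":0.0},{"dx":-0.008,"dy":0.001,"dz":0.014,"yaw":0.0}]'

```text
clock: 17.02
tcp_pos: [0.5748, 0.1152, 0.1178]
ee_rot: [[0.966, -0.259, 0.005], [-0.259, -0.966, 0.0], [0.004, -0.001, -1.0]]
wrist_force: [1.9, -3.1, 14.4]
finger_gap: 0.0113
```

```bash
python3 - <<'E'
from h import *
s=manip.read_camera('scene');r=wr();cv2.imwrite('pics/w13.png',r['img'])
f=lambda im,a,b,c,d:cv2.resize(im[a:b,c:d],(400,400),interpolation=cv2.INTER_CUBIC)
cv2.imwrite('pics/s13.png',np.hstack([np.clip(f(s['img'],195,255,335,395).astype(float)*1.8,0,255).astype(np.uint8),cv2.resize(np.clip(r['img'][270:390,260:380]*1.8,0,255).astype(np.uint8),(400,400))]))
o=manip.get_obs();d=o['tcp_pos']-ktcp(0,-.262);print([ (d@v).round(4) for v in (XL,YL,ZL)],o['wrist_force'],o['moment'])
E
```

```text
[np.float64(-0.0003), np.float64(-0.0006), np.float64(-0.0158)] [ 1.40336561 -2.12569106 12.7185898 ] [-0.49690528  0.07097672  0.06318226]
```

View pics/s13.png

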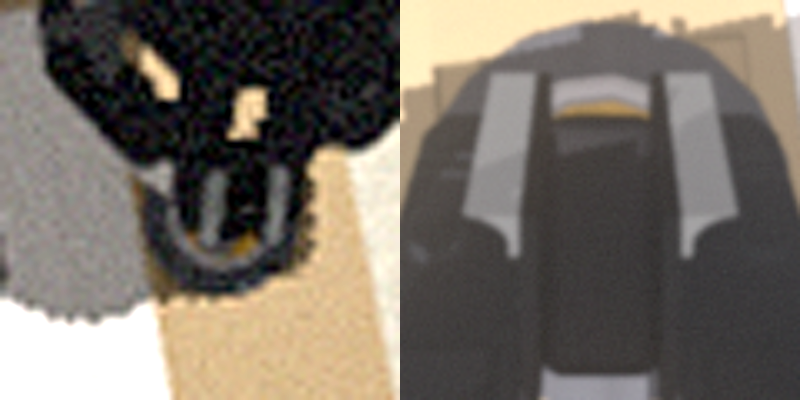

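Call:
carry_out --commands '[{"dx":0,"dy":0,"dz":-0.004,"yaw":0.0},{"dx":0,"dy":0,"dz":-0.004,"yaw":-0.06},{"dx":0,"dy":0,"dz":-0.004,"yaw":-0.12},{"dx":0,"dy":0,"dz":-0.004,"yaw":-0.18},{"dx":0,"dy":0,"dz":-0.004,"yaw":-0.24},{"dx":0,"dy":0,"dz":-0.004,"yaw":-0.24}]' --newtons 20

```text
clock: 17.62
tcp_pos: [0.575, 0.1178, 0.1181]
ee_rot: [[1.0, -0.01, 0.005], [-0.01, -1.0, 0.005], [0.005, -0.005, -1.0]]
wrist_force: [2.9, 10.9, 4.2]
finger_gap: 0.0116
```

```bash
cat >> h.py <<'E'
def st():
    o=manip.get_obs();R=o['ee_rot'];print('clk %.2f'%o['clock'],o['tcp_pos'].round(4),'phi',np.arctan2(R[1,0],R[0,0]).round(3),'F',o['wrist_force'].round(1),'M',o['moment'].round(2),'gap',o['finger_gap'].round(4))
E
python3 -c "
from h import *
st()"
```

```text
Traceback (most recent call last):
  File "h.py", line 33, in st
    o=manip.get_obs();R=o['ee_rot'];print('clk %.2f'%o['clock'],o['tcp_pos'].round(4),'phi',np.arctan2(R[1,0],R[0,0]).round(3),'F',o['wrist_force'].round(1),'M',o['moment'].round(2),'gap',o['finger_gap'].round(4))
                                                                                                                                                                                            ^^^^^^^^^^^^^^^^^^^^^
AttributeError: 'float' object has no attribute 'round'
```

Call:
carry_out --commands '[{"dx":0,"dy":0,"dz":0,"yaw":0.0},{"dx":0,"dy":0,"dz":0,"yaw":0.0},{"dx":0,"dy":0,"dz":0,"yaw":0.0}]' --grip -0.5

```text
clock: 17.87
tcp_pos: [0.5721, 0.115, 0.1164]
ee_rot: [[1.0, -0.011, -0.001], [-0.011, -1.0, -0.0], [-0.001, 0.0, -1.0]]
wrist_force: [-0.4, -0.0, 0.5]
finger_gap: 0.0215
```

```bash
sed -i "s/o\['finger_gap'\].round(4)/round(o['finger_gap'],4)/" h.py; python3 - <<'E'
from h import *
st();d=manip.get_obs()['tcp_pos']-ktcp(0,-.0)
s=manip.read_camera('scene');r=wr()
f=lambda im,a,b,c,d:cv2.resize(im[a:b,c:d],(400,400),interpolation=cv2.INTER_CUBIC)
cv2.imwrite('pics/s14.png',np.hstack([np.clip(f(s['img'],195,255,335,395).astype(float)*1.8,0,255).astype(np.uint8),cv2.resize(np.clip(r['img'][270:390,260:380]*1.8,0,255).astype(np.uint8),(400,400))]))
E
```

```text
clk 17.87 [0.5721 0.115  0.1164] phi -0.011 F [-0.4 -0.   0.5] M [-0.02 -0.    0.02] gap 0.0215
```

View pics/s14.png

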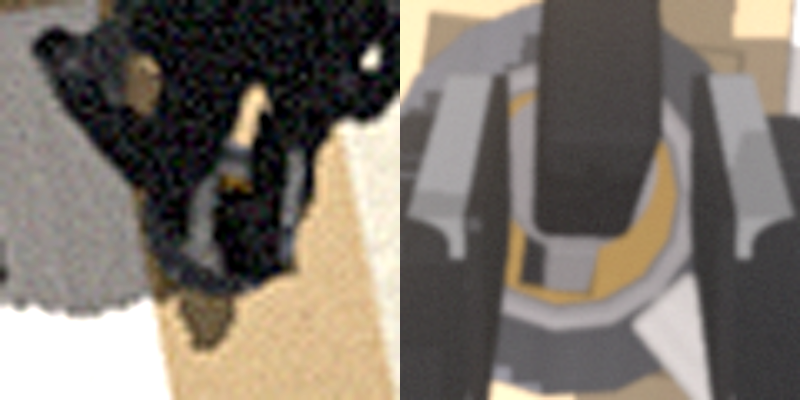

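```bash
python3 - <<'E'
from h import *
r=wr();cv2.imwrite('pics/w15.png',cv2.resize(np.clip(r['img'][200:400,220:420]*1.6,0,255).astype(np.uint8),(600,600),interpolation=cv2.INTER_CUBIC))
E
```

```text
(no output)
```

View pics/w15.png

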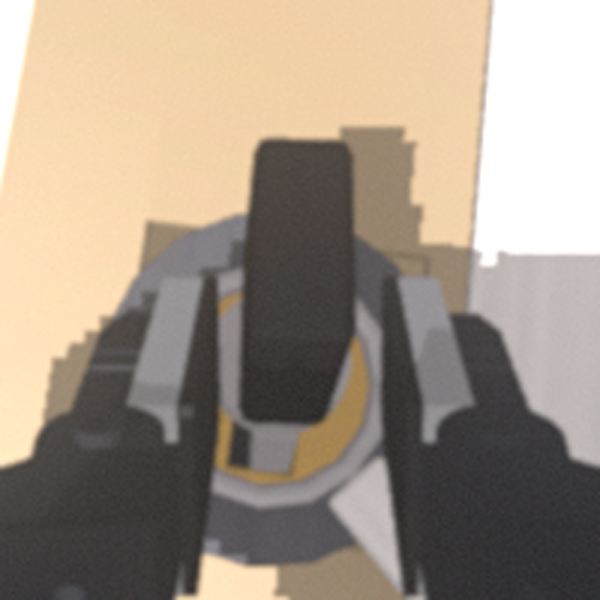

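Call:
carry_out --commands '[{"dx":0.02,"dy":-0.006,"dz":0,"yaw":0.0},{"dx":0.02,"dy":-0.006,"dz":0,"yaw":0.0},{"dx":0.02,"dy":-0.006,"dz":0,"yaw":-0.05},{"dx":0.02,"dy":-0.006,"dz":0,"yaw":-0.1},{"dx":0.02,"dy":-0.006,"dz":0,"yaw":-0.15},{"dx":0.02,"dy":-0.006,"dz":0,"yaw":-0.2},{"dx":0.02,"dy":-0.006,"dz":0,"yaw":-0.25},{"dx":0.02,"dy":-0.006,"dz":0,"yaw":-0.25}]' --grip -0.63

```text
clock: 18.68
tcp_pos: [0.578, 0.118, 0.1168]
ee_rot: [[0.968, 0.249, 0.0], [0.249, -0.968, 0.002], [0.001, -0.002, -1.0]]
wrist_force: [-2.5, 6.2, 1.6]
finger_gap: 0.0163
```

```bash
python3 - <<'E'
from h import *
st()
r=wr();cv2.imwrite('pics/w16.png',cv2.resize(np.clip(r['img'][200:400,220:420]*1.6,0,255).astype(np.uint8),(600,600),interpolation=cv2.INTER_CUBIC))
E
```

```text
clk 18.68 [0.578  0.118  0.1168] phi 0.252 F [-2.5  6.2  1.6] M [ 1.29  0.19 -0.26] gap 0.0163
```

View pics/w16.png

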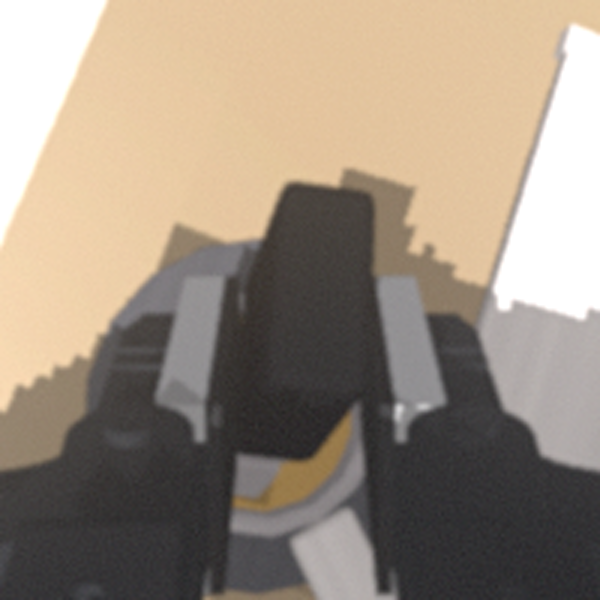

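Call:
carry_out --commands '[{"dx":0,"dy":0,"dz":0,"yaw":-0.05},{"dx":0,"dy":0,"dz":0,"yaw":-0.1},{"dx":0,"dy":0,"dz":0,"yaw":-0.15},{"dx":0,"dy":0,"dz":0,"yaw":-0.2},{"dx":0,"dy":0,"dz":0,"yaw":-0.25},{"dx":0,"dy":0,"dz":0,"yaw":-0.25}]'

```text
clock: 19.23
tcp_pos: [0.5777, 0.1201, 0.1173]
ee_rot: [[0.872, 0.49, 0.0], [0.49, -0.872, 0.006], [0.003, -0.005, -1.0]]
wrist_force: [-3.9, 16.4, 5.8]
finger_gap: 0.0157
```

```bash
python3 - <<'E'
from h import *
st()
r=wr();cv2.imwrite('pics/w17.png',cv2.resize(np.clip(r['img'][200:400,220:420]*1.6,0,255).astype(np.uint8),(600,600),interpolation=cv2.INTER_CUBIC))
E
```

```text
clk 19.23 [0.5777 0.1201 0.1173] phi 0.512 F [-3.9 16.4  5.8] M [ 3.18  0.87 -0.59] gap 0.0157
```

View pics/w17.png

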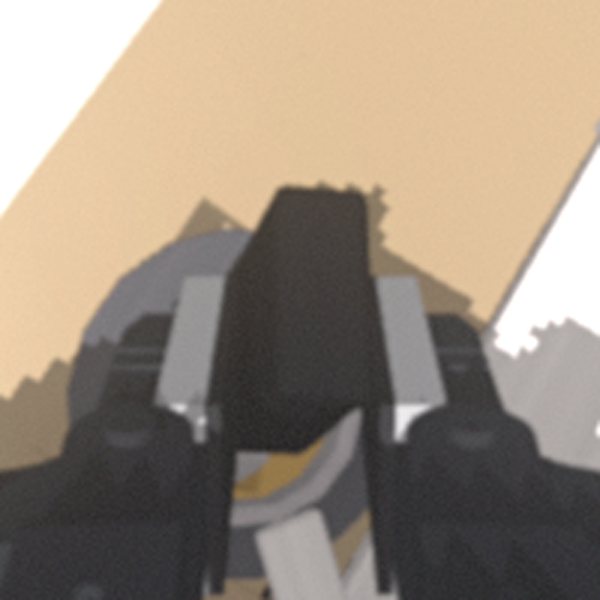

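Call:
carry_out --commands '[{"dx":0.005,"dy":-0.009,"dz":0,"yaw":0},{"dx":0.005,"dy":-0.009,"dz":0,"yaw":-0.06},{"dx":0.005,"dy":-0.009,"dz":0,"yaw":-0.12},{"dx":0.005,"dy":-0.009,"dz":0,"yaw":-0.18},{"dx":0.005,"dy":-0.009,"dz":0,"yaw":-0.24},{"dx":0.005,"dy":-0.009,"dz":0,"yaw":-0.3},{"dx":0.005,"dy":-0.009,"dz":0,"yaw":-0.3}]' --grip -0.55

```text
clock: 19.87
tcp_pos: [0.5776, 0.122, 0.1174]
ee_rot: [[0.677, 0.736, -0.0], [0.736, -0.677, 0.005], [0.003, -0.003, -1.0]]
wrist_force: [-4.7, 13.4, 7.6]
finger_gap: 0.0196
```

```bash
python3 - <<'E'
from h import *
st()
r=wr();cv2.imwrite('pics/w18.png',cv2.resize(np.clip(r['img'][200:400,220:420]*1.6,0,255).astype(np.uint8),(600,600),interpolation=cv2.INTER_CUBIC))
E
```

```text
clk 19.87 [0.5776 0.122  0.1174] phi 0.827 F [-4.7 13.4  7.6] M [ 2.73  0.99 -0.5 ] gap 0.0196
```

View pics/w18.png

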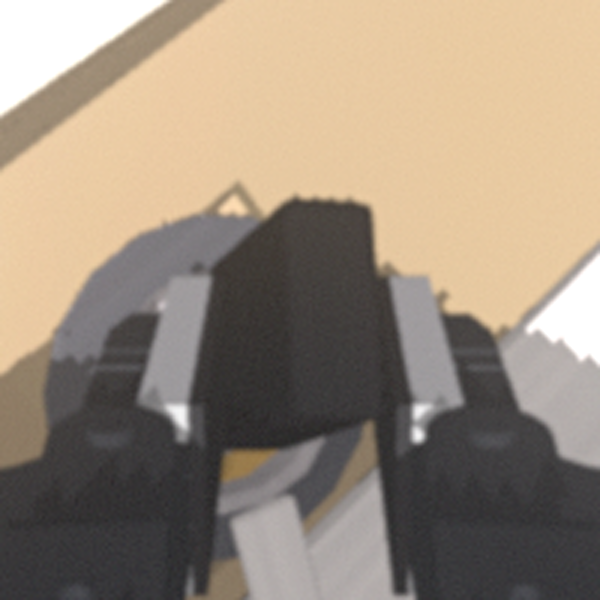

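Call:
carry_out --commands '[{"dx":0,"dy":0,"dz":0,"yaw":-0.05},{"dx":0,"dy":0,"dz":0,"yaw":-0.1},{"dx":0,"dy":0,"dz":0,"yaw":-0.15},{"dx":0,"dy":0,"dz":0,"yaw":-0.2},{"dx":0,"dy":0,"dz":0,"yaw":-0.25},{"dx":0,"dy":0,"dz":0,"yaw":-0.25}]'

```text
clock: 20.42
tcp_pos: [0.5759, 0.1228, 0.1179]
ee_rot: [[0.465, 0.885, -0.004], [0.885, -0.465, 0.006], [0.003, -0.006, -1.0]]
wrist_force: [-10.4, 16.9, 17.8]
finger_gap: 0.0194
```

```bash
python3 - <<'E'
from h import *
st()
r=wr();cv2.imwrite('pics/w19.png',cv2.resize(np.clip(r['img'][200:400,220:420]*1.6,0,255).astype(np.uint8),(600,600),interpolation=cv2.INTER_CUBIC))
E
```

```text
clk 20.42 [0.5759 0.1228 0.1179] phi 1.088 F [-10.4  16.9  17.8] M [ 3.52  2.61 -0.65] gap 0.0194
```

View pics/w19.png

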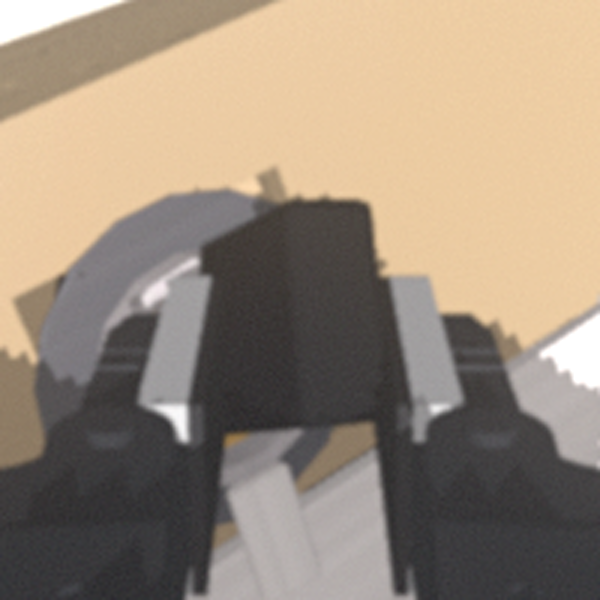

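```bash
cat >> h.py <<'E'
LL=np.array([.558,.120,.1015])
def latch_overlay(f,vals,g=1.6,box=(200,400,220,420)):
    r=wr();y0,y1,x0,x1=box;k=600/(y1-y0)
    im=cv2.resize(np.clip(r['img'][y0:y1,x0:x1]*g,0,255).astype(np.uint8),(600,600),interpolation=cv2.INTER_CUBIC)
    for v,c in vals:
        a=np.pi/2-.75+v; e=np.cos(a)*XL+np.sin(a)*YL; n=-np.sin(a)*XL+np.cos(a)*YL
        pts=[]
        for l,w in [(.018,.005),(.037,.005),(.037,-.005),(.018,-.005)]:
            q=proj(r,LL+e*l+n*w+.008*ZL); pts.append([(q[1]-x0+.5)*k,(q[0]-y0+.5)*k])
        cv2.polylines(im,[np.array(pts,int)],True,c,1)
    cv2.imwrite(f,im)
E
python3 -c "
from h import *
latch_overlay('pics/w20.png',[(.45,(0,0,255)),(.75,(0,255,0))],1.6,(240,440,220,420))"
```

```text
(no output)
```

View pics/w20.png

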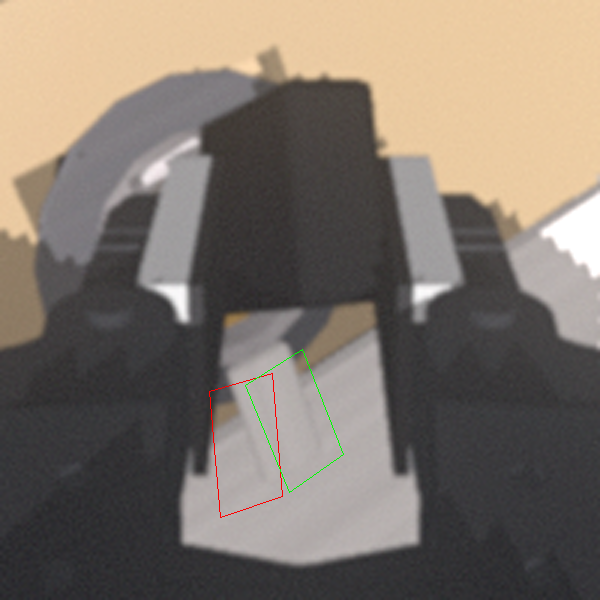

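Call:
carry_out --commands '[{"dx":0.0035,"dy":-0.006,"dz":-0.003,"yaw":0},{"dx":0.0035,"dy":-0.006,"dz":-0.003,"yaw":-0.05},{"dx":0.0035,"dy":-0.006,"dz":-0.003,"yaw":-0.1},{"dx":0.0035,"dy":-0.006,"dz":-0.003,"yaw":-0.15},{"dx":0.0035,"dy":-0.006,"dz":-0.003,"yaw":-0.15}]'

```text
clock: 20.93
tcp_pos: [0.5748, 0.1242, 0.1184]
ee_rot: [[0.322, 0.947, -0.004], [0.947, -0.321, 0.006], [0.004, -0.006, -1.0]]
wrist_force: [-11.2, 17.0, 15.7]
finger_gap: 0.0196
```

```bash
python3 -c "
from h import *
st()
latch_overlay('pics/w21.png',[(.6,(0,0,255)),(.75,(0,255,0))],1.6,(240,440,220,420))"
```

```text
clk 20.93 [0.5748 0.1242 0.1184] phi 1.243 F [-11.2  17.   15.7] M [ 3.59  2.55 -0.99] gap 0.0196
```

View pics/w21.png

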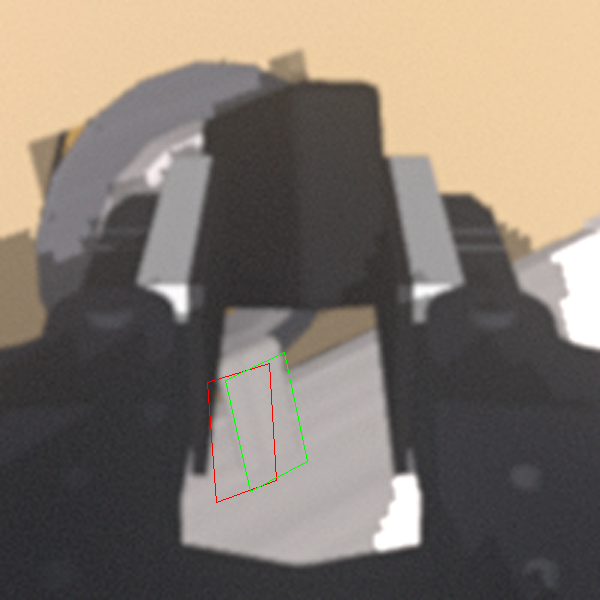

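Call:
carry_out --commands '[{"dx":0,"dy":0,"dz":0,"yaw":0},{"dx":0,"dy":0,"dz":0,"yaw":0},{"dx":0,"dy":0,"dz":0,"yaw":0},{"dx":0,"dy":0,"dz":-0.05,"yaw":0},{"dx":0,"dy":0,"dz":-0.18,"yaw":0.1},{"dx":0,"dy":0,"dz":-0.35,"yaw":0.2},{"dx":0,"dy":0,"dz":-0.4,"yaw":0.3},{"dx":-0.1,"dy":0.1,"dz":-0.4,"yaw":0.4},{"dx":-0.1,"dy":0.2,"dz":-0.4,"yaw":0.5},{"dx":-0.1,"dy":0.2,"dz":-0.4,"yaw":0.5}]' --grip -0.1

```text
clock: 21.82
tcp_pos: [0.62, 0.0788, 0.2194]
ee_rot: [[0.756, 0.655, 0.005], [0.655, -0.756, -0.0], [0.004, 0.004, -1.0]]
wrist_force: [0.1, -0.4, 0.0]
finger_gap: 0.038
```

```bash
python3 -c "
from h import *
st()
r=wr();cv2.imwrite('pics/w22.png',r['img'])
print(proj(r,LL))
s=manip.read_camera('scene');cv2.imwrite('pics/s22.png',cv2.resize(np.clip(s['img'][180:270,300:400]*1.6,0,255).astype(np.uint8),None,fx=6,fy=6,interpolation=cv2.INTER_CUBIC))
go([.5,.09,.23],-.146)
"
```

```text
clk 21.82 [0.62   0.0788 0.2194] phi 0.714 F [ 0.1 -0.4  0. ] M [ 0.   -0.02  0.01] gap 0.038
[267.5554118  217.80302942]
clk 21.92 d [-0.324 -0.337 -0.049] yaw 0.828 phi 0.722 F [-0.8 -0.7 -0.5]
```

View pics/w22.png

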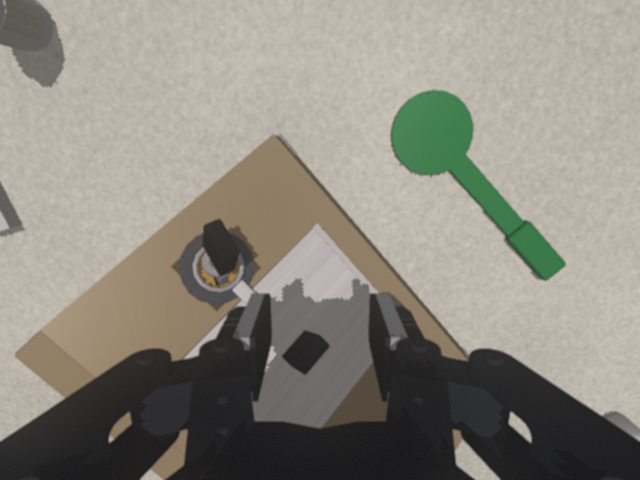

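View pics/s22.png

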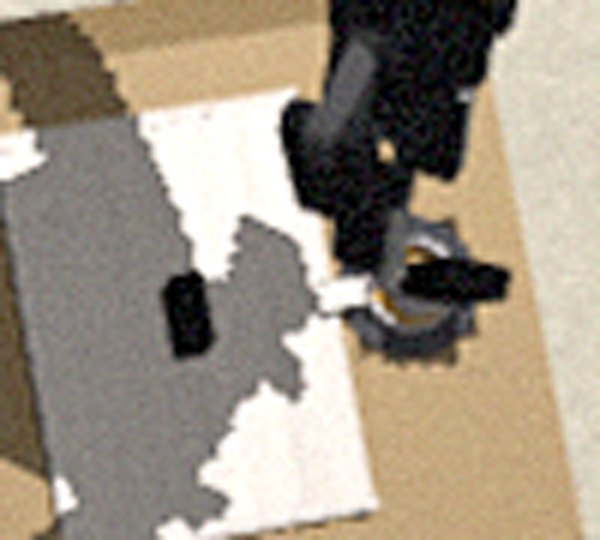

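Call:
carry_out --commands '[{"dx":-0.25,"dy":-0.3,"dz":0,"yaw":0.1},{"dx":-0.25,"dy":-0.4,"dz":0,"yaw":0.2},{"dx":-0.25,"dy":-0.4,"dz":0,"yaw":0.3},{"dx":-0.25,"dy":-0.4,"dz":0,"yaw":0.4},{"dx":-0.25,"dy":-0.4,"dz":0,"yaw":0.5},{"dx":-0.25,"dy":-0.4,"dz":0,"yaw":0.6},{"dx":-0.25,"dy":-0.4,"dz":0,"yaw":0.7},{"dx":-0.25,"dy":-0.4,"dz":0,"yaw":0.828},{"dx":-0.25,"dy":-0.4,"dz":0,"yaw":0.828}]'

```text
clock: 22.67
tcp_pos: [0.5021, 0.1152, 0.2173]
ee_rot: [[0.989, -0.147, -0.001], [-0.147, -0.989, -0.0], [-0.001, 0.0, -1.0]]
wrist_force: [0.3, -0.3, 1.5]
finger_gap: 0.0385
```

```bash
python3 -c "
from h import *
st()
r=wr();cv2.imwrite('pics/w23.png',r['img'])
q=proj(r,LL);print(q);a=max(0,int(q[0])-60);b=int(q[1])-60;print(a,b)
latch_overlay('pics/w23c.png',[(.75,(0,255,0))],1.3,(a,a+120,b,b+120))
"
```

```text
clk 22.67 [0.5021 0.1152 0.2173] phi -0.148 F [ 0.3 -0.3  1.5] M [-0.01 -0.    0.01] gap 0.0385
[156.01446159 301.11228455]
96 241
```

View pics/w23c.png

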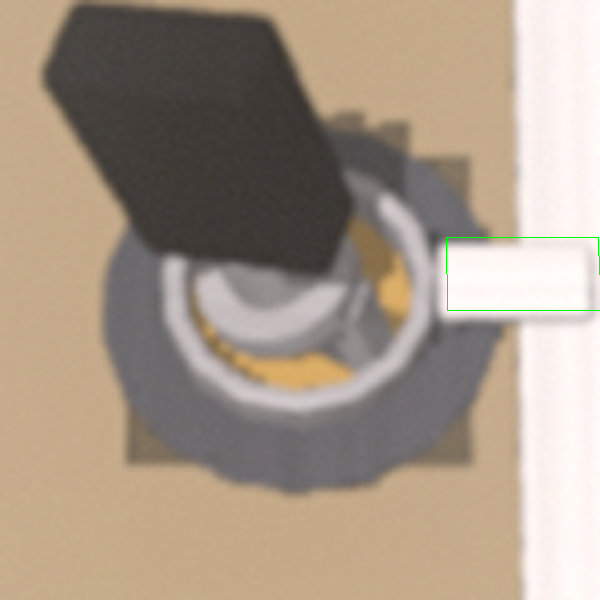

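```bash
cat > fit.py <<'E'
from h import *
from scipy.optimize import least_squares
from scipy.spatial.transform import Rotation as Ro
RL=np.column_stack([XL,YL,ZL])
def fit(r,pts,L=LL,th=1.1):
    # pts: list of ((x,y,z) mm key, (row,col))
    def pose(v):
        return L+RL@v[:3], RL@Ro.from_euler('z',th).as_matrix()@Ro.from_rotvec(v[3:]).as_matrix()
    def f(v):
        o,R=pose(v);return np.concatenate([(proj(r,o+R@(np.array(k)/1e3))-np.array(p)) for k,p in pts]+[v[:3]*100*0.3])
    s=least_squares(f,np.zeros(6),loss='soft_l1')
    o,R=pose(s.x);kl=RL.T@R
    print('origin in lock mm',(RL.T@(o-L)*1e3).round(1),'z axis',kl[:,2].round(3),'lean',np.arccos(kl[2,2]).round(3),'ang',np.arctan2(kl[1,0],kl[0,0]).round(3),'rms',np.sqrt(np.mean(s.fun**2)).round(2))
    print((f(s.x)[:-3].reshape(-1,2)).round(1).tolist())
    return o,R
E
python3 - <<'E'
from fit import *
r=wr()
P=lambda u,v:(96+v/5-.5,241+u/5-.5)
# far-side (image up = downslope) y sign: key y at th=1.1: (-sin,cos)=> -X (image up) , +Y -> +y is image up
pts=[((-13,6,46),P(70,0)),((13,6,46),P(270,15)),((-13,-6,46),P(42,75)),((-13,-6,12),P(152,252)),((13,-6,12),P(327,279)),((13,6,12),P(357,215))]
fit(r,pts)
E
```

```text
origin in lock mm [ -9.9  -3.8 -13.7] z axis [-0.166 -0.281  0.945] lean 0.332 ang 1.243 rms 0.81
[[-0.4, 1.9], [-0.0, -0.0], [0.5, -0.5], [0.7, -0.1], [0.4, -0.5], [-2.1, 0.1]]
```

```bash
python3 - <<'E'
from h import *
RL=np.column_stack([XL,YL,ZL])
c=LL+RL@np.array([-.005,-.0084,.0314]);print(c)
u=LL+RL@np.array([-.003,0,.032]);print('upright',u)
go([c[0],c[1],.2],1.0)
E
```

```text
[0.57903907 0.12539661 0.1261932 ]
upright [0.57640021 0.11729432 0.12771281]
clk 22.82 d [ 0.297 -0.084  0.069] yaw -1.089 phi -0.141 F [-0.6 -0.6 -0.5]
```

Call:
carry_out --commands '[{"dx":0.297,"dy":-0.084,"dz":0.0,"yaw":-0.12},{"dx":0.297,"dy":-0.084,"dz":0.0,"yaw":-0.24},{"dx":0.297,"dy":-0.084,"dz":0.0,"yaw":-0.36},{"dx":0.297,"dy":-0.084,"dz":0.0,"yaw":-0.48},{"dx":0.297,"dy":-0.084,"dz":0.0,"yaw":-0.6},{"dx":0.297,"dy":-0.084,"dz":0.0,"yaw":-0.72},{"dx":0.297,"dy":-0.084,"dz":0.0,"yaw":-0.84},{"dx":0.297,"dy":-0.084,"dz":0.0,"yaw":-0.96},{"dx":0.297,"dy":-0.084,"dz":0.0,"yaw":-1.0},{"dx":0.297,"dy":-0.084,"dz":0.0,"yaw":-1.0}]'

```text
clock: 23.65
tcp_pos: [0.5794, 0.1249, 0.2172]
ee_rot: [[0.616, 0.787, -0.0], [0.787, -0.616, -0.0], [-0.0, -0.0, -1.0]]
wrist_force: [-0.4, 0.5, -0.7]
finger_gap: 0.0385
```

```bash
python3 -c "
from h import *
st()
r=wr();cv2.imwrite('pics/w24.png',cv2.resize(r['img'][200:400,220:420],(600,600)))
go([.579,.1254,.120],1.0)
"
```

```text
clk 23.65 [0.5794 0.1249 0.2172] phi 0.907 F [-0.4  0.5 -0.7] M [-0.01 -0.02 -0.02] gap 0.0385
clk 23.70 d [ 0.001 -0.002  0.389] yaw -0.093 phi 0.903 F [ 0.   0.2 -0.7]
```

View pics/w24.png

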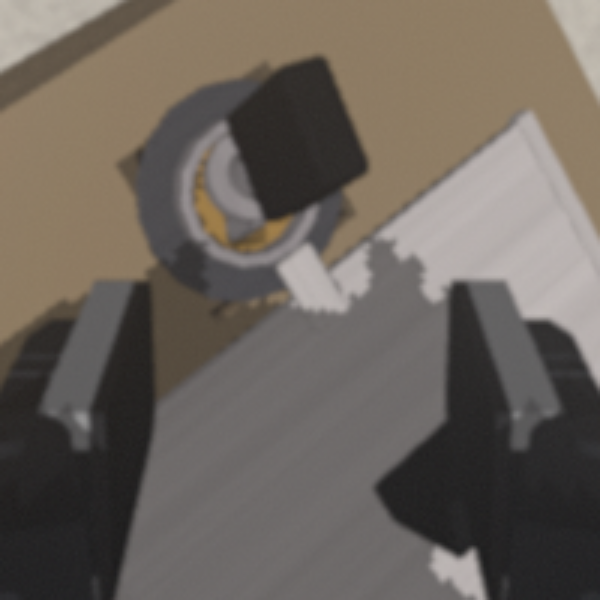

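Call:
carry_out --commands '[{"dx":0.001,"dy":-0.002,"dz":0.05,"yaw":-0.1},{"dx":0.001,"dy":-0.002,"dz":0.12,"yaw":-0.2},{"dx":0.001,"dy":-0.002,"dz":0.2,"yaw":-0.285},{"dx":0.001,"dy":-0.002,"dz":0.2,"yaw":-0.285}]'

```text
clock: 24.03
tcp_pos: [0.5769, 0.1249, 0.1639]
ee_rot: [[0.359, 0.933, -0.006], [0.933, -0.359, -0.001], [-0.003, -0.005, -1.0]]
wrist_force: [-1.5, -0.9, -0.6]
finger_gap: 0.0383
```

```bash
python3 -c "
from h import *
st()
r=wr();cv2.imwrite('pics/w25.png',cv2.resize(r['img'][180:400,200:440],(654,600)))
go([.579,.1254,.120],1.2)
"
```

```text
clk 24.03 [0.5769 0.1249 0.1639] phi 1.203 F [-1.5 -0.9 -0.6] M [-0.03  0.04  0.01] gap 0.0383
clk 24.08 d [0.003 0.005 0.183] yaw -0.002 phi 1.198 F [ 0.6 -0.2  0.7]
```

View pics/w25.png

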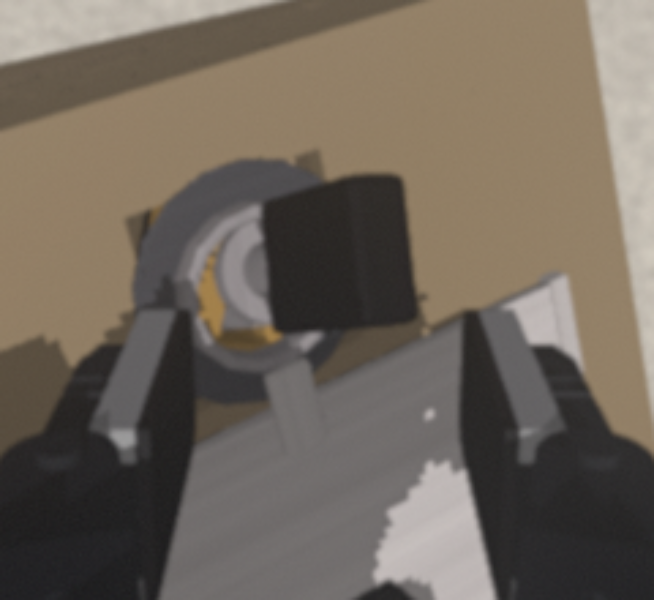

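Call:
carry_out --commands '[{"dx":0.003,"dy":0.008,"dz":0.08,"yaw":0},{"dx":0.003,"dy":0.008,"dz":0.14,"yaw":0},{"dx":0.003,"dy":0.008,"dz":0.174,"yaw":0},{"dx":0.003,"dy":0.008,"dz":0.174,"yaw":0},{"dx":0.003,"dy":0.008,"dz":0.174,"yaw":0}]'

```text
clock: 24.5
tcp_pos: [0.5818, 0.1254, 0.1244]
ee_rot: [[0.363, 0.932, 0.0], [0.932, -0.363, 0.0], [0.0, 0.0, -1.0]]
wrist_force: [0.3, -0.5, 0.1]
finger_gap: 0.0388
```

Call:
carry_out --commands '[{"dx":0,"dy":0,"dz":0,"yaw":0},{"dx":0,"dy":0,"dz":0,"yaw":0},{"dx":0,"dy":0,"dz":0,"yaw":0},{"dx":0,"dy":0,"dz":0,"yaw":0},{"dx":0,"dy":0,"dz":0,"yaw":0}]' --grip -1 --newtons 20

```text
clock: 24.92
tcp_pos: [0.5824, 0.1257, 0.125]
ee_rot: [[0.362, 0.932, 0.002], [0.932, -0.362, 0.001], [0.001, 0.002, -1.0]]
wrist_force: [-0.4, 1.9, 5.8]
finger_gap: 0.0191
```

```bash
python3 -c "
from h import *
st()
r=wr();cv2.imwrite('pics/w26.png',cv2.resize(r['img'][180:400,200:440],(654,600)))
"
```

```text
clk 24.92 [0.5824 0.1257 0.125 ] phi 1.2 F [-0.4  1.9  5.8] M [ 0.37  0.18 -0.04] gap 0.0191
```

View pics/w26.png

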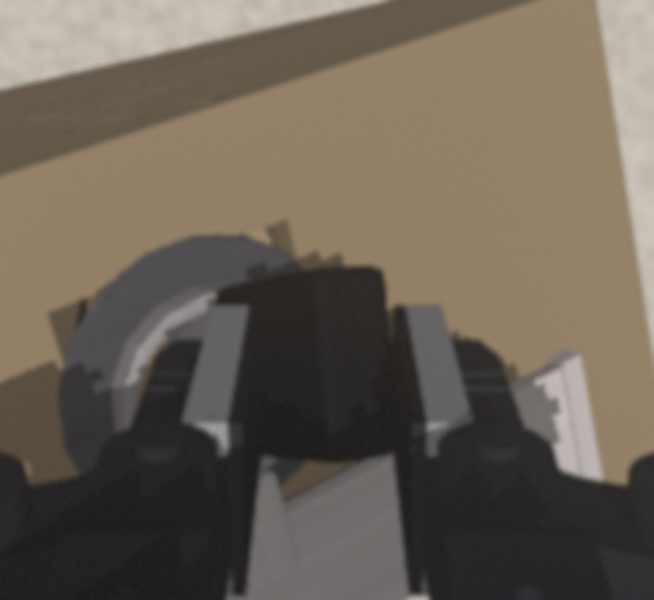

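Call:
carry_out --commands '[{"dx":-0.01,"dy":0,"dz":0,"yaw":0},{"dx":-0.02,"dy":0,"dz":0,"yaw":0},{"dx":-0.03,"dy":0,"dz":0,"yaw":0},{"dx":-0.036,"dy":0,"dz":0,"yaw":0},{"dx":-0.036,"dy":0,"dz":0,"yaw":0}]'

```text
clock: 25.38
tcp_pos: [0.5798, 0.1185, 0.1256]
ee_rot: [[0.363, 0.932, 0.004], [0.932, -0.363, 0.003], [0.004, 0.002, -1.0]]
wrist_force: [-0.2, 7.9, 9.0]
finger_gap: 0.0188
```

```bash
python3 -c "
from h import *
st()
r=wr();cv2.imwrite('pics/w27.png',cv2.resize(r['img'][180:400,200:440],(654,600)))
"
```

```text
clk 25.38 [0.5798 0.1185 0.1256] phi 1.199 F [-0.2  7.9  9. ] M [ 1.54  0.25 -0.32] gap 0.0188
```

View pics/w27.png

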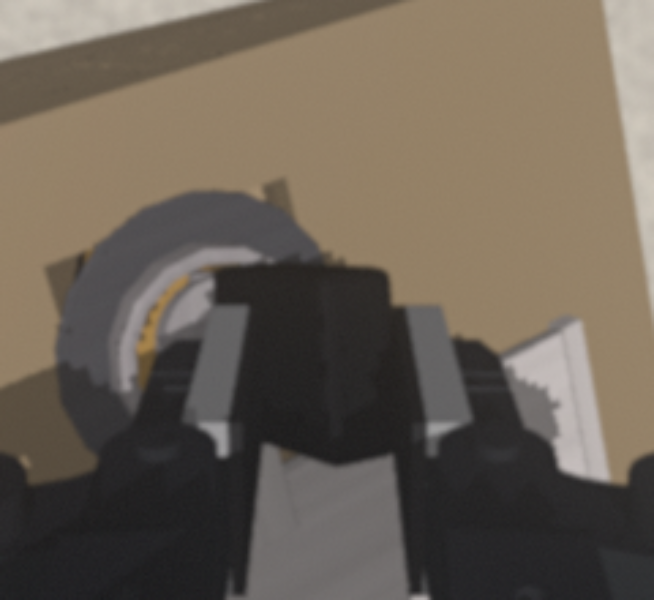

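Call:
carry_out --commands '[{"dx":-0.01,"dy":-0.008,"dz":0.004,"yaw":0},{"dx":-0.01,"dy":-0.015,"dz":0.004,"yaw":0},{"dx":-0.01,"dy":-0.015,"dz":0.004,"yaw":0}]'

```text
clock: 25.68
tcp_pos: [0.5776, 0.1174, 0.1257]
ee_rot: [[0.363, 0.932, 0.009], [0.932, -0.363, 0.003], [0.006, 0.007, -1.0]]
wrist_force: [3.8, 4.6, 11.6]
finger_gap: 0.0189
```

Call:
carry_out --commands '[{"dx":0,"dy":0,"dz":0,"yaw":0},{"dx":0,"dy":0,"dz":0,"yaw":0},{"dx":0,"dy":0,"dz":0,"yaw":0},{"dx":0,"dy":0.01,"dz":0,"yaw":0},{"dx":0,"dy":0.01,"dz":-0.05,"yaw":0},{"dx":0,"dy":0.01,"dz":-0.18,"yaw":0.0},{"dx":0,"dy":0.01,"dz":-0.18,"yaw":0.0}]' --grip -0.1

```text
clock: 26.27
tcp_pos: [0.5791, 0.1154, 0.1729]
ee_rot: [[0.362, 0.932, 0.007], [0.932, -0.362, 0.001], [0.004, 0.006, -1.0]]
wrist_force: [1.6, 0.2, 1.5]
finger_gap: 0.0386
```

```bash
python3 -c "
from h import *
st()
r=wr();cv2.imwrite('pics/w28.png',cv2.resize(r['img'][180:400,200:440],(654,600)))
go([.502,.115,.218],-.146)
"
```

```text
clk 26.27 [0.5791 0.1154 0.1729] phi 1.2 F [1.6 0.2 1.5] M [ 0.09 -0.06  0.01] gap 0.0386
clk 26.32 d [-0.111 -0.284 -0.189] yaw 1.285 phi 1.2 F [-0.2 -0.1  0.3]
```

View pics/w28.png

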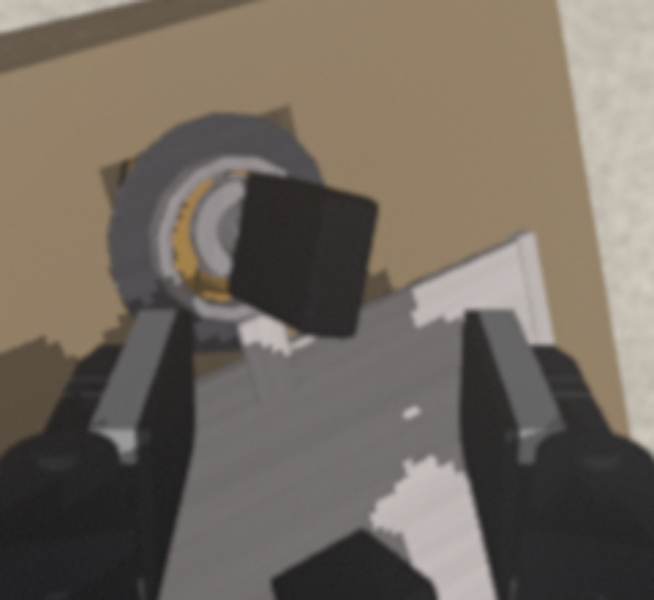

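Call:
carry_out --commands '[{"dx":-0.02,"dy":0,"dz":-0.15,"yaw":0.1},{"dx":-0.111,"dy":-0.15,"dz":-0.19,"yaw":0.2},{"dx":-0.111,"dy":-0.28,"dz":-0.19,"yaw":0.3},{"dx":-0.111,"dy":-0.28,"dz":-0.19,"yaw":0.4},{"dx":-0.111,"dy":-0.28,"dz":-0.19,"yaw":0.5},{"dx":-0.111,"dy":-0.28,"dz":-0.19,"yaw":0.6},{"dx":-0.111,"dy":-0.28,"dz":-0.19,"yaw":0.72},{"dx":-0.111,"dy":-0.28,"dz":-0.19,"yaw":0.84},{"dx":-0.111,"dy":-0.28,"dz":-0.19,"yaw":0.96},{"dx":-0.111,"dy":-0.28,"dz":-0.19,"yaw":1.0}]'

```text
clock: 27.15
tcp_pos: [0.5006, 0.1144, 0.2152]
ee_rot: [[0.989, 0.146, -0.001], [0.146, -0.989, -0.0], [-0.001, 0.0, -1.0]]
wrist_force: [0.1, 0.3, 0.1]
finger_gap: 0.0386
```

```bash
python3 -c "
from h import *
st()
r=wr();cv2.imwrite('pics/w29.png',r['img'])
q=proj(r,LL);print(q);a=max(0,int(q[0])-70);b=int(q[1])-60;print(a,b)
latch_overlay('pics/w29c.png',[(.75,(0,255,0))],1.3,(a,a+120,b,b+120))
"
```

```text
clk 27.15 [0.5006 0.1144 0.2152] phi 0.146 F [0.1 0.3 0.1] M [-0.03  0.01  0.01] gap 0.0386
[151.9217698  326.08896152]
81 266
```

View pics/w29c.png

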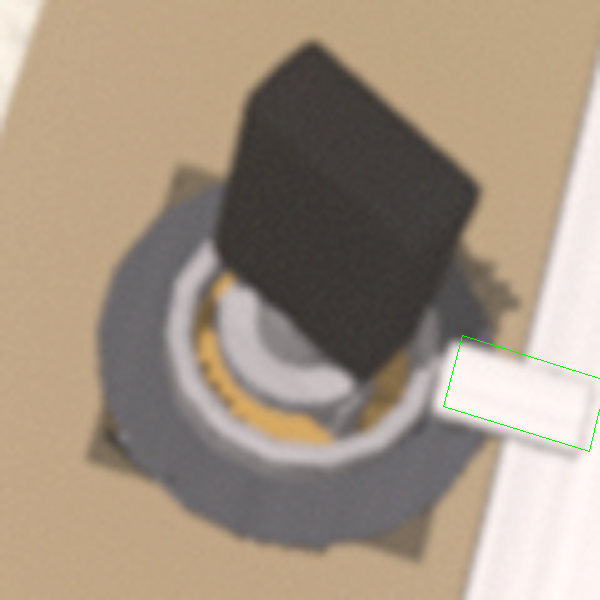

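```bash
python3 - <<'E'
from fit import *
r=wr()
P=lambda u,v:(81+v/5-.5,266+u/5-.5)
pts=[((-13,6,46),P(313,35)),((13,6,46),P(484,190)),((-13,-6,46),P(246,93)),((-13,-6,12),P(214,245)),((13,-6,12),P(370,386)),((13,6,12),P(432,312))]
o,R=fit(r,pts)
s=manip.read_camera('scene')
cv2.imwrite('pics/s30.png',cv2.resize(np.clip(s['img'][180:270,300:400]*1.5,0,255).astype(np.uint8),None,fx=6,fy=6,interpolation=cv2.INTER_CUBIC))
E
```

```text
origin in lock mm [-10.7  -0.2 -10.1] z axis [ 0.063 -0.026  0.998] lean 0.068 ang 1.097 rms 0.73
[[-0.5, 0.3], [-0.4, 0.6], [1.7, -0.9], [-0.1, 0.7], [-0.9, -0.4], [1.3, -0.4]]
```

View pics/s30.png

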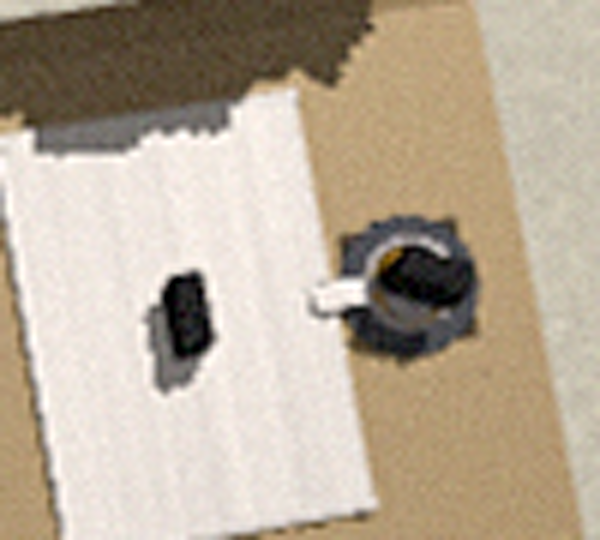

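```bash
sed -i 's/v\[:3\]\*100\*0.3/v[:3]*PR/; s/^def fit/PR=500\ndef fit/' fit.py; python3 - <<'E'
import fit as F
from fit import *
r=wr()
P=lambda u,v:(81+v/5-.5,266+u/5-.5)
pts=[((-13,6,46),P(313,35)),((13,6,46),P(484,190)),((-13,-6,46),P(246,93)),((-13,-6,12),P(214,245)),((13,-6,12),P(370,386)),((13,6,12),P(432,312))]
for F.PR in (30,200,500,1500): o,R=fit(r,pts)
E
```

```text
origin in lock mm [-10.8  -0.4 -10. ] z axis [ 0.063 -0.027  0.998] lean 0.069 ang 1.099 rms 0.73
[[-0.5, 0.3], [-0.4, 0.6], [1.7, -0.9], [-0.1, 0.7], [-0.9, -0.4], [1.3, -0.4]]
origin in lock mm [-8.3 -0.6 -5.6] z axis [ 0.073 -0.026  0.997] lean 0.077 ang 1.099 rms 0.96
[[-1.2, 0.2], [-0.2, 1.2], [1.4, -1.4], [-0.2, 0.2], [-0.4, -0.3], [1.5, -0.0]]
origin in lock mm [-5.7 -0.7 -1. ] z axis [ 0.081 -0.024  0.996] lean 0.085 ang 1.099 rms 1.29
[[-2.1, 0.1], [-0.1, 2.0], [1.0, -1.9], [-0.4, -0.3], [0.2, -0.2], [1.7, 0.5]]
origin in lock mm [-4.5 -0.4  0.1] z axis [ 0.068 -0.036  0.997] lean 0.077 ang 1.083 rms 2.14
[[-2.3, 0.0], [-0.2, 1.8], [0.5, -2.2], [0.1, -0.2], [1.0, -0.2], [2.7, 0.7]]
```

Call:
carry_out --commands '[{"dx":-0.2,"dy":0.2,"dz":-0.1,"yaw":0},{"dx":-0.35,"dy":0.35,"dz":-0.2,"yaw":0},{"dx":-0.35,"dy":0.35,"dz":-0.2,"yaw":0},{"dx":-0.35,"dy":0.35,"dz":-0.2,"yaw":0},{"dx":-0.35,"dy":0.35,"dz":-0.2,"yaw":0}]'

```text
clock: 27.82
tcp_pos: [0.4272, 0.0133, 0.2665]
ee_rot: [[0.989, 0.151, 0.002], [0.151, -0.989, -0.0], [0.002, 0.0, -1.0]]
wrist_force: [0.6, 0.7, -0.2]
finger_gap: 0.0385
```

```bash
python3 -c "
from h import *
s=manip.read_camera('scene');cv2.imwrite('pics/s31.png',s['img'])
d=cv2.absdiff(s['img'],cv2.imread('pics/scene0.png')).max(2)
for n,(a,b,c,e) in dict(pup=(295,360,110,200),paddle=(310,360,280,390),spray=(200,240,452,482),dish=(170,205,400,442),bigkey=(200,232,135,162)).items(): print(n,(d[a:b,c:e]>50).sum())
r=wr();q=proj(r,LL);print(q);cv2.imwrite('pics/w31.png',r['img'])
"
```

```text
pup 0
paddle 0
spray 0
dish 0
bigkey 0
[ 22.25225065 200.22240099]
```

View pics/s31.png

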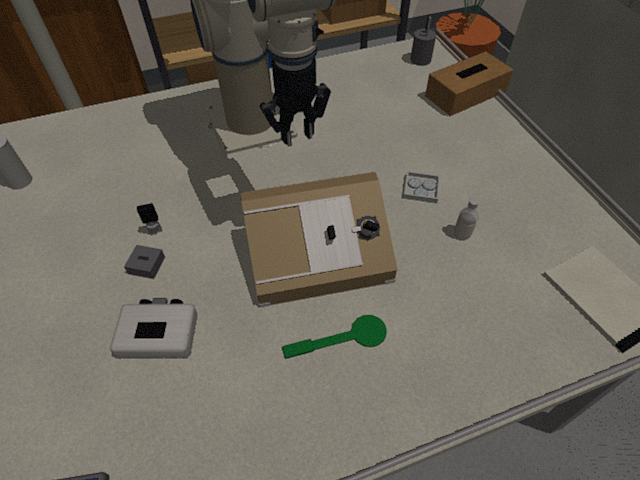

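View pics/w31.png

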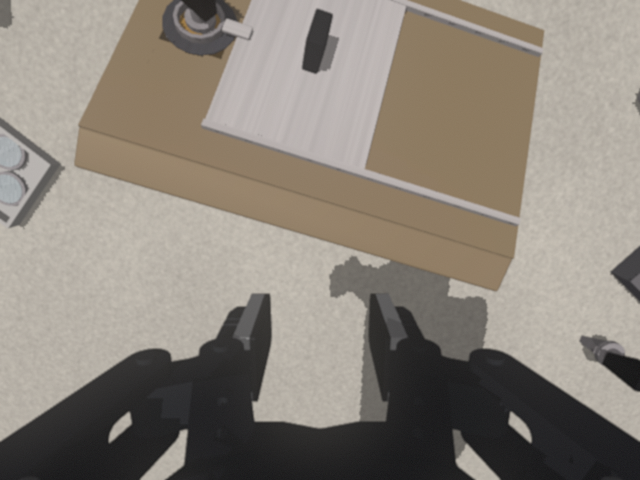

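```bash
python3 -c "
from plant import manip
print(manip.hand_in())"
```

```text
the job is handed in; nothing more can be done
None
```

The door is shut, the key is in the lock, the latch arm points across the door, and the job was handed in at about 28 s of the 67 s. `hand_in` gave no verdict.

**What I did**
- **Door:** I gripped the knob and slid it about 40 mm until it hit the end stop.
- **Key:** I took the smaller key, the one in the stand, and tipped it 30° in the jaws against the stand slot, because the tool itself cannot tilt. The slot angle, about -0.17 rad, could be read from the picture. The key dropped in at that angle without a search sweep, until it met resistance about 16 mm down by my estimate.
- **Turn:** I turned it with the fingers held loosely around the bow, then straightened it, let go and backed off.

**Last checks**
- **Latch:** in the wrist picture the arm lines up with where it should be at 0.75, over the edge of the shut door.
- **Key:** a fit to the picture put the key at about 1.10 rad with a lean of about 0.08 rad. Before I straightened it, the lean was about 0.33 rad.
- **Other things:** the pupillometer, spray bottle, dish, paddle and larger look-alike key show no change from the first scene picture.
- **Arm:** clear of everything, with wrist force near zero.

**Weak points**
- **Seating depth:** it is not measured directly. It rests on the insertion travel, where my lock height is good to about 2 mm, the contact force, and seeing the flange down in the collar. In the last close picture, a thin strip of blade showed under one side of the flange, which fits the lean.
- **Position fit:** it was loose, up to 11 mm off in position and 4 to 6 mm off along the slope once I constrained it.

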